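# Fetch the objective from behind the containers

## Task

The microscope objective at the back of the rubber mat is wanted, but three containers stand in a row in front of it. First move all three containers, upright, into the steel tray at the side; only then take the objective and stand it, narrow end up, in the one empty holder; then put each container back upright on the mat exactly where it stood at the start. Leave the eyepiece and the petri dishes on the mat where they are, let nothing fall over, and finish with everything released and at rest.

Things in the scene. Friction and masses are not known exactly. Their poses are not given: they have to be found in the camera images.
- bottle: White plastic bottle with a narrow neck and cap, loose, about 0.2 kg. Round body 50 mm in diameter up to 80 mm, shoulder, 30 mm cap; 108 mm tall in all. Origin at the centre of its underside, z up its axis. At the start one of the three containers in the front row on the mat.
- jar: Amber jar with a wide flat black lid, loose, about 0.3 kg. Round body 58 mm in diameter up to 80 mm, lid 52 mm in diameter from 80 to 95 mm, the full height. Origin at the centre of its underside, z up. In the front row on the mat.
- canister: Slim plain steel canister, loose, about 0.15 kg. Straight cylinder 42 mm in diameter, 96 mm tall. Origin at the centre of its underside, z up. In the front row on the mat.
- objective: The microscope objective to fetch, loose, about 0.12 kg: steel, narrow end up. Barrel 32 mm in diameter up to 44 mm, then tapering to a 14 mm nose at 60 mm, the full height. Origin at the centre of its underside, z up. In the back row on the mat (away from the robot), behind one of the containers; two more of its kind, fixed in the full holders, are not wanted.
- eyepiece: Eyepiece, loose, to be left where it stands in the back row: dark tube 30 mm in diameter with a wider black rubber eyecup (42 mm) on top, 42 mm tall. Origin at the centre of its underside.
- dishes: Stack of two petri dishes (one loose piece), to be left where it stands in the back row: 50 mm in diameter, 28 mm tall. Origin at the centre of its underside.
- mat: Blue rubber mat, fixed, 220 mm (x) by 320 mm (y), 3 mm thick; origin at the centre of its underside, on the table. Its x points away from the robot, give or take its yaw. The containers stand in a row along its y, 90 mm apart, 40 mm nearer the robot than its middle; the back row is 68 mm behind, one thing behind each container.
- tray: Steel tray, fixed, to the left or the right of the mat: the side area for the containers. 300 mm (x) by 140 mm (y) outside, 16 mm high, walls and floor 3 mm thick; origin at the centre of its underside, on the table. Long enough for three containers in a row along its x, 90 mm apart.
- holder: The empty objective holder, fixed: round black cup, 62 mm across, 14 mm high, with a recess 46 mm across whose floor is 5 mm above the underside. Origin at the centre of the underside, 4 mm above the table on a grey strip across the mat from the tray. Three such cups stand on it 90 mm apart in a row along the cup's x; the other two hold fixed objectives, tops 65 mm above the strip.

How it is judged:
By the outcome, as a careful person would: the job done as asked, in the order asked, and still so for the second after the job is handed in, with the robot touching nothing.
It also fails if it takes over 134 s, if anything falls off the work surface, if the arm or the gripper's body presses on something with over 40 N, if the wrist force passes 120 N, or if a joint passes its speed limit or range.

## Robot

A 6-joint arm with a two-finger parallel gripper is mounted at the origin on the work surface. World frame = base frame: x ahead of the robot, y to its left, z up, the work surface at z = 0. Lengths are in mm, angles in rad, forces in N, time in s.
With the tool pointing down it reaches from about 275 to 875 mm from the base axis. Payload 12.5 kg.
Tool frame: the origin (TCP) lies midway between the tips of the shut fingers; the grasp point (between the pads) lies 19 mm behind it (env.pinch_z is the distance from the TCP to the grasp point, in mm); z points along the fingers, x is the direction in which the jaws open and shut, and the axes are right-handed (so a half turn about z gives the same grasp; the last joint's range is limited). The gripper opens to 85 mm and grips with 20 to 120 N. Pads are 22 mm wide; open, the fingers measure 114 mm over their backs; the gripper's body (76 mm by 85 mm) begins 54 mm behind the grasp point. The pads swing forward as they close: fully open they stand 13 mm farther back than shut.
Start: joints at [-1.273, 0.351, 1.652, -0, 1.139, -0.085], TCP at [205.453, -510.17, 202.79] pointing down, gripper open.
Joint ranges: [-2.75, 2.75], [-0.79, 2.1], [0.01, 2.65], [-1.57, 4.71], [0.07, 3.14], [-2.87, 2.87]. Speed limits (rad/s): [2.22, 2.22, 2.79, 3.14, 3.14, 3.14].

## Interface

Orientations are given as a unit quaternion [w, x, y, z].
In Python, from bench import monitor, eyes, env, spotter gives the robot as it stands.
- The arm moves only by the tool arm_command, never from a script. Its argument "deltas" is a list of rows, each an object with "claw": the gripper command: -1 is fully open, 1 is shut, values between are in proportion; "slide": the shift along the world's x, y, z in mm, a list of three; "rotation": the turn, a rotation vector about the world's x, y, z in units of 8 degrees (1.0 is 8 degrees), a list of three. In form: [{"claw": claw, "slide": [tx, ty, tz], "rotation": [ax, ay, az]}, ...]. A call has 1 to 8 rows; each row is the pose to reach, as a shift and turn from the pose commanded when the call began; what a row does not reach only later rows make up. A row lasts 1/10 s, in which the tool goes at most 50 mm and 8.59 degrees, less where a joint would pass 70% of its speed; a pose out of reach is approached as far as the arm can. A call with a gripper value outside its range is refused whole. The fingers move at their own pace and stop on an object; "newtons" is the grip in N (left out, the last holds). Time passes only in rows, so rows that repeat a pose let the fingers close. It gives the time, the measured TCP pose, the force and the opening at its end, in the units of the state.
- monitor.observe(): the state, without advancing time (a new reading comes with each control period).
- eyes.camera(name): name is "side" or "top" or "wrist"; returns a dict with "img" (384x512x3 uint8, red, green, blue), "mtx" (3x3 intrinsics, pixels), "k1" (the pictures are not rectified: a ray, as slopes to the right and down, at radius r is drawn at 1 + k1 r^2 times it, then the intrinsics apply), "T" (4x4, takes a point from camera to world coordinates). Camera axes: x right, y down, z forward; pixel columns grow to the right and rows downward; lengths in mm; the calibration is good to about 2 mm. A picture is of the moment at which its call begins. There is no depth.
- env.hand_in(): hands the job in, once; it reports no verdict.
Trained networks look in a picture, given as the dict that the camera call returned (one of the last four; its "shot" number tells which), for a name from the list of things; names that differ only in an ending like _2 or _b are one class to them, and where a whole thing is asked for, a point or a joint stands for the part that bears it (a point fixed in the world has none). Each returns a list of dicts, best first, with "score" (0 to 1); they miss things now and then, are a little off and sometimes report something else, mostly with a low value. They report only what shows in the picture. A call takes as long as a camera call.
- spotter.spot_in(query, picture): "centre" ([x, y, z] in mm, in world coordinates, good to about 4 mm: the middle of the surface that is visible of it).
The state is a dict: "t": time; "joint_pos": joint angles; "qd": joint speeds; "tau": joint torques, N m; "tcp_pos": TCP position; "orientation": TCP orientation; "force": force on the tool from outside, world axes, zero at the start; "moment": the same for the moment, N m; "gripper_width": finger opening in mm.
Only numpy, scipy, OpenCV 4.12 (cv2) and the standard library are available. Lean on these libraries where they do the work, as an engineer would, in place of code of your own. Each camera call takes 0.05 s, during which the arm holds its last target.

## Working session

There is one attempt and no reset: what is moved stays moved. The work goes in short steps, Python scripts to look and compute and a tool call to move; the robot and the scene stay as the last step left them, time stands still between calls to the robot, and variables do not carry over. Pictures are saved under pics/ and viewed, and the job is handed in when it is done.

Besides the shell and the picture viewer there is one more tool, called after "Call:" as name([rows], argument=value, ...), one row to a line, values as JSON. arm_command: Moves the arm, as the interface text tells. Its arguments: {"type":"object","properties":{"deltas":{"type":"array","items":{"type":"object","properties":{"claw":{"type":"number"},"slide":{"type":"array","items":{"type":"number"}},"rotation":{"type":"array","items":{"type":"number"}}}}},"newtons":{"type":"number"}},"required":["deltas"]}

```bash
ls; mkdir -p pics; cat > h.py <<'E'
import numpy as np, cv2
from bench import monitor, eyes, env, spotter
def save(p,n): cv2.imwrite(f'pics/{n}.png',cv2.cvtColor(p['img'],cv2.COLOR_RGB2BGR))
def ray(p,u,v):
    K=np.array(p['mtx']);d=np.array([(u-K[0,2])/K[0,0],(v-K[1,2])/K[1,1]]);s=d.copy()
    for _ in range(20): s=d/(1+p['k1']*(s@s))
    T=np.array(p['T']);return T[:3,3],T[:3,:3]@np.array([s[0],s[1],1])
def onz(p,u,v,z):
    o,r=ray(p,u,v);return o+r*(z-o[2])/r[2]
def proj(p,X):
    T=np.array(p['T']);c=T[:3,:3].T@(np.array(X,float)-T[:3,3]);s=c[:2]/c[2];s=s*(1+p['k1']*(s@s));K=np.array(p['mtx'])
    return K[0,0]*s[0]+K[0,2],K[1,1]*s[1]+K[1,2]
E
python3 - <<'E'
from h import *
print(monitor.observe(), env.pinch_z)
for n in('top','side'):
    p=eyes.camera(n);save(p,n+'0');print(n,np.round(p['T'],3).tolist(),p['k1'])
    for q in 'bottle jar canister objective eyepiece dishes mat tray holder'.split():
        print(q,[(np.round(r['centre']).tolist(),round(r['score'],2)) for r in spotter.spot_in(q,p)][:4])
E
```

```text
pics
{'t': 0.0, 'joint_pos': array([-1.27259433e+00,  3.51231305e-01,  1.65245543e+00, -2.28153263e-05,
        1.13911421e+00, -8.46452278e-02]), 'qd': array([-0.00162215, -0.00119219,  0.00019559,  0.00145665,  0.00074788,
        0.00042669]), 'tau': array([-1.73533957e-03, -5.06103015e+01, -2.91404432e+01, -1.27631706e-04,
        4.46630409e-03, -1.99985777e-05]), 'tcp_pos': array([ 205.34136928, -509.81598373,  202.24923702]), 'orientation': array([-3.71170409e-04,  8.28725360e-01, -5.59655172e-01, -4.76792988e-04]), 'force': array([0.47352989, 1.15172873, 0.23071564]), 'moment': array([ 0.03265037, -0.04632118,  0.03787304]), 'gripper_width': 85.23766235754441} 18.700000000000003
top [[-0.021, -0.982, 0.186, 342.973], [-1.0, 0.021, -0.0, 17.884], [-0.004, -0.186, -0.982, 1012.693], [0.0, 0.0, 0.0, 1.0]] -0.02367676424725488
bottle [([465.0, -90.0, 86.0], 0.69)]
jar [([461.0, -8.0, 98.0], 0.69)]
canister [([531.0, -95.0, 47.0], 0.74), ([457.0, 80.0, 103.0], 0.72)]
objective [([521.0, 85.0, 56.0], 0.56)]
eyepiece [([531.0, -97.0, 48.0], 0.72)]
dishes [([526.0, -14.0, 33.0], 0.85)]
mat [([508.0, -1.0, 2.0], 0.89)]
tray [([496.0, 318.0, 2.0], 0.83)]
holder []
side [[0.998, -0.048, 0.042, 491.949], [-0.062, -0.569, 0.82, -796.948], [-0.015, -0.821, -0.571, 616.552], [0.0, 0.0, 0.0, 1.0]] 0.002649153252378831
bottle [([470.0, -111.0, 64.0], 0.96)]
jar [([467.0, -22.0, 92.0], 0.57)]
canister [([464.0, 68.0, 90.0], 0.97)]
objective [([530.0, 75.0, 38.0], 0.89), ([503.0, 319.0, 2.0], 0.28)]
eyepiece [([533.0, -106.0, 45.0], 0.89)]
dishes [([534.0, -22.0, 30.0], 0.91)]
mat [([509.0, -68.0, 3.0], 0.61)]
tray [([501.0, 317.0, 1.0], 0.86)]
holder [([436.0, -290.0, 15.0], 0.73)]
```

View pics/top0.png

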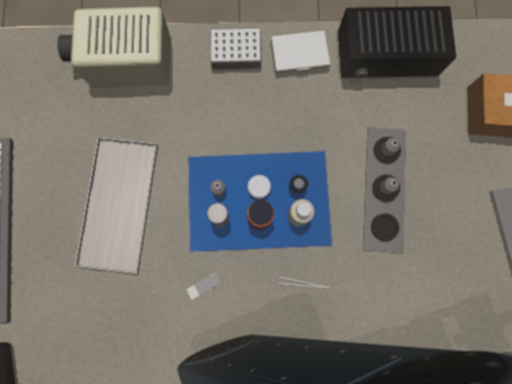

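View pics/side0.png

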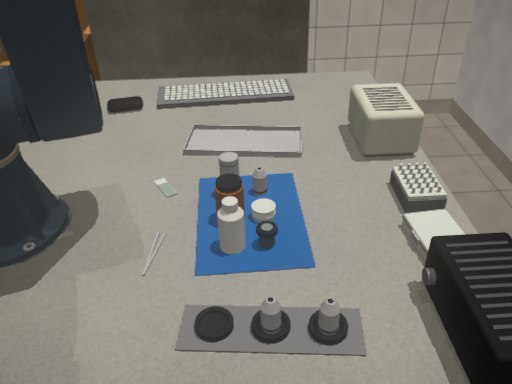

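```bash
cat > fit.py <<'E'
from h import *
from scipy.optimize import least_squares
def rectfit(p,mask,sx,sy,z,x0):
    # fit rectangle pose to mask contour via hull quad
    cs,_=cv2.findContours(mask,cv2.RETR_EXTERNAL,cv2.CHAIN_APPROX_NONE)
    c=max(cs,key=cv2.contourArea); h=cv2.convexHull(c)[:,0,:]
    # contour pts densify
    pts=np.array([onz(p,u,v,z)[:2] for u,v in c[:,0,:]])
    hull=cv2.convexHull(c); keep=[abs(cv2.pointPolygonTest(hull,(float(u),float(v)),True))<1.5 for u,v in c[:,0,:]]
    pts=pts[np.array(keep)]
    def f(a):
        d=pts-a[:2];co,si=np.cos(a[2]),np.sin(a[2])
        l=np.c_[d[:,0]*co+d[:,1]*si,-d[:,0]*si+d[:,1]*co]
        q=np.abs(l)-np.array([sx,sy])/2
        return np.where((q>0).all(1),np.hypot(*q.T),q.max(1))
    r=least_squares(f,x0,loss='soft_l1',f_scale=1.5)
    return r.x,np.sqrt(np.mean(r.fun**2)),cv2.contourArea(c)
if __name__=='__main__':
    for n in('top','side'):
        p=eyes.camera(n);im=p['img'].astype(int)
        m=((im[...,2]>im[...,0]+50)&(im[...,2]>im[...,1]+35)).astype(np.uint8)
        m=cv2.morphologyEx(m,cv2.MORPH_CLOSE,np.ones((5,5)))
        a,e,A=rectfit(p,m,220,320,3,[508,-10,0]);print(n,'mat',a,e,A)
        R=np.array([[np.cos(a[2]),-np.sin(a[2])],[np.sin(a[2]),np.cos(a[2])]])
        vis=p['img'].copy();
        for y,nm,d,h in((90,'can',42,96),(0,'jar',52,95),(-90,'bot',30,108),(90,'obj',14,60),(0,'dish',50,28),(-90,'eye',42,42)):
            x=-40 if nm in('can','jar','bot') else 28
            c=a[:2]+R@[x,y];print(nm,c.round(1))
            for hh in (h+3,3):
              dd=d if hh>3 else dict(can=42,jar=58,bot=50,obj=32,dish=50,eye=30)[nm]
              poly=[proj(p,[c[0]+dd/2*np.cos(t),c[1]+dd/2*np.sin(t),hh]) for t in np.linspace(0,6.3,40)]
              cv2.polylines(vis,[np.round(np.array(poly)*16).astype(np.int32)],True,(0,255,0) if hh>3 else (255,0,0),1,shift=4)
        x0,y0=(170,130) if n=='top' else (170,130)
        v=cv2.resize(vis[y0:y0+145,x0:x0+180],None,fx=4,fy=4,interpolation=cv2.INTER_NEAREST)
        cv2.imwrite(f'pics/fit_{n}.png',cv2.cvtColor(v,cv2.COLOR_RGB2BGR))
E
python3 fit.py
```

```text
top mat [ 5.04067670e+02 -7.70268776e+00  2.15310963e-02] 2.8347866125450687 12733.5
can [462.1  81.4]
jar [464.1  -8.6]
bot [466.  -98.5]
obj [530.1  82.9]
dish [532.1  -7.1]
eye [534.  -97.1]
side mat [ 5.03955063e+02 -8.79195373e+00  2.14585076e-02] 2.6792043977280393 7493.0
can [462.   80.3]
jar [464.   -9.7]
bot [465.9 -99.6]
obj [530.   81.8]
dish [531.9  -8.2]
eye [533.9 -98.2]
```

View pics/fit_top.png

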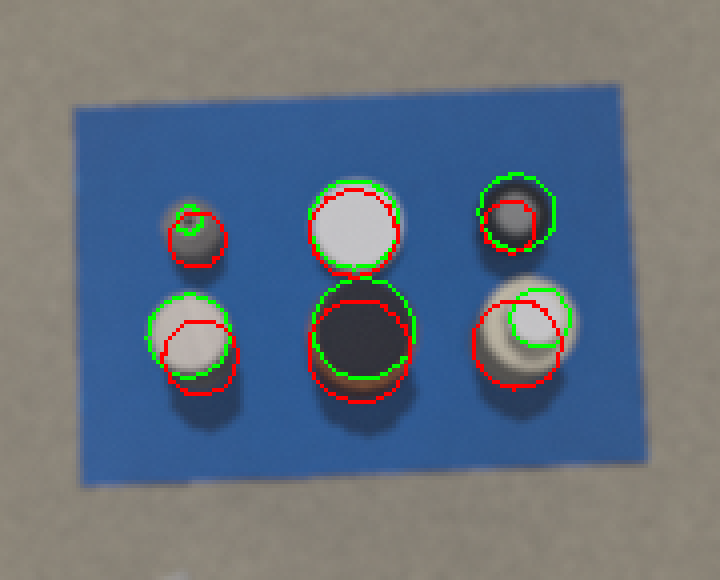

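View pics/fit_side.png

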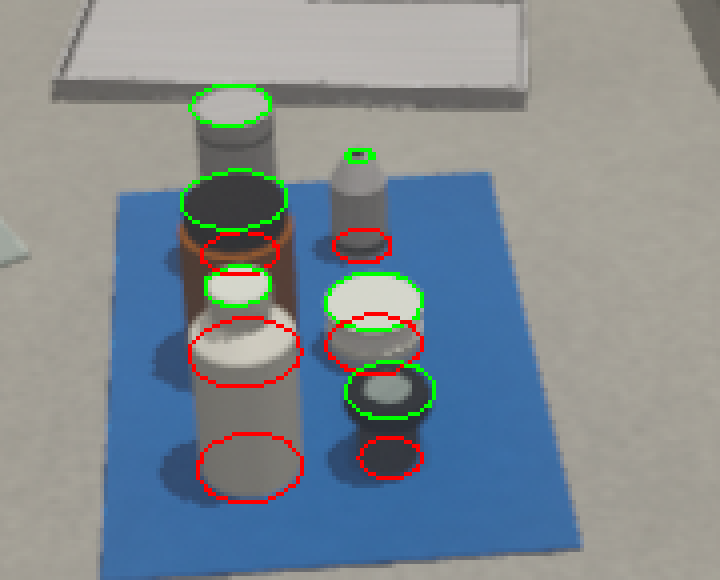

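```bash
python3 - <<'E'
from fit import *
for n in('top','side'):
    p=eyes.camera(n)
    im=p['img']
    if n=='top':
        c=[(100,139),(157,144),(137,273),(78,266)]
        print('tray',[onz(p,*q,16)[:2].round().tolist() for q in c], np.mean([onz(p,*q,16)[:2] for q in c],0))
        box=(355,205,60,45)
    else: box=(180,295,70,55)
    x,y,w,h=box
    g=cv2.cvtColor(im,cv2.COLOR_RGB2GRAY)[y:y+h,x:x+w]
    m=(g<50).astype(np.uint8); 
    cs,_=cv2.findContours(m,cv2.RETR_EXTERNAL,cv2.CHAIN_APPROX_NONE);k=max(cs,key=cv2.contourArea)
    (cx,cy),ax,an=cv2.fitEllipse(k); print(n,cx+x,cy+y,ax,[onz(p,cx+x,cy+y,z)[:2].round(1).tolist() for z in(11,18)])
    P=np.array([onz(p,u+x,v+y,18)[:2] for u,v in k[:,0]]);print(P.min(0),P.max(0),P.mean(0))
    b=im[y:y+h,x:x+w];cv2.imwrite(f'pics/hold_{n}.png',cv2.resize(cv2.cvtColor(b,cv2.COLOR_RGB2BGR),None,fx=8,fy=8,interpolation=0))
    for u,v in ([(388,150),(386,188)] if n=='top' else []): print(onz(p,u,v,12))
    print([ (r['centre'],r['score']) for r in spotter.spot_in('holder',p)])
E
```

```text
tray [[653.0, 357.0], [638.0, 224.0], [345.0, 263.0], [363.0, 395.0]] [499.61322082 309.90370769]
top 385.32390785217285 226.24252128601074 (20.328842163085938, 21.628507614135742) [[436.5, -291.1], [435.8, -289.0]]
[ 409.48354621 -315.15446483] [ 461.20677648 -265.57516932] [ 438.30505044 -291.92772433]
[ 612.99505509 -310.94646154   12.        ]
[ 523.58025049 -299.16818959   12.        ]
[([437.4, -288.6, 6.9], 0.79), ([498.4, 316.7, 2.2], 0.53)]
side 210.82056617736816 304.6039218902588 (51.97167205810547, 69.22334289550781) [[430.0, -250.7], [430.8, -257.0]]
[ 411.01861466 -327.9651351 ] [ 464.95976535 -301.20187564] [ 440.06644346 -318.84893156]
[([436.6, -289.6, 11.9], 0.86)]
```

Call:
arm_command([
  {"claw":-1,"slide":[0,0,20],"rotation":[0,0,-1]},
  {"claw":-1,"slide":[20,40,20],"rotation":[0,0,-2]},
  {"claw":-1,"slide":[50,80,20],"rotation":[0,0,-2.6]},
  {"claw":-1,"slide":[80,120,20],"rotation":[0,0,-2.6]},
  {"claw":-1,"slide":[110,160,20],"rotation":[0,0,-2.6]},
  {"claw":-1,"slide":[140,200,20],"rotation":[0,0,-2.6]},
  {"claw":-1,"slide":[170,240,20],"rotation":[0,0,-2.6]},
  {"claw":-1,"slide":[200,280,20],"rotation":[0,0,-2.6]},
])

```text
t: 2.1
tcp_pos: [406.4, -228.4, 223.1]
orientation: [-0.0, 0.714, -0.7, 0.0]
force: [1.3, -1.8, -0.2]
gripper_width: 85.0
```

```bash
python3 - <<'E'
from h import *
p=eyes.camera('wrist');save(p,'w1');print(monitor.observe()['tcp_pos'],np.round(p['T'],3).tolist())
print([ (r['centre'],r['score']) for r in spotter.spot_in('holder',p)])
E
```

```text
[ 409.55034547 -223.4752942   223.07813984] [[0.019, -0.965, -0.261, 473.103], [-1.0, -0.018, -0.006, -226.665], [0.001, 0.261, -0.965, 394.534], [0.0, 0.0, 0.0, 1.0]]
[([435.2, -290.9, 8.2], 0.77)]
```

View pics/w1.png

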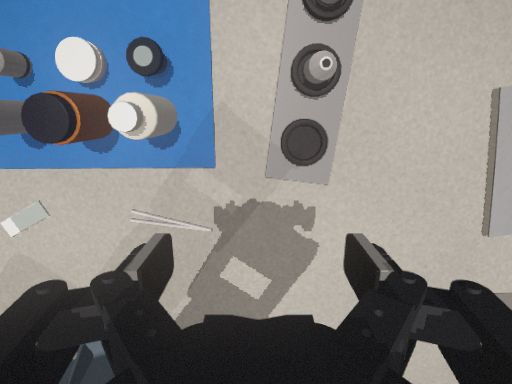

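View pics/hold_top.png

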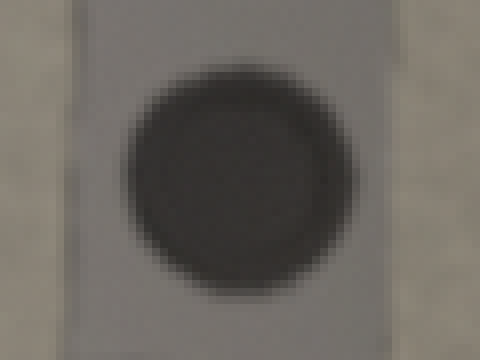

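Call:
arm_command([
  {"claw":-1,"slide":[0,45,10],"rotation":[0,0,0]},
  {"claw":-1,"slide":[0,90,20],"rotation":[0,0,0]},
  {"claw":-1,"slide":[0,135,20],"rotation":[0,0,0]},
  {"claw":-1,"slide":[0,180,20],"rotation":[0,0,0]},
  {"claw":-1,"slide":[0,210,20],"rotation":[0,0,0]},
  {"claw":-1,"slide":[0,214,20],"rotation":[0,0,0]},
  {"claw":-1,"slide":[0,214,20],"rotation":[0,0,0]},
])

```text
t: 2.9
tcp_pos: [405.5, -16.2, 242.9]
orientation: [0.0, 0.715, -0.7, 0.0]
force: [-0.8, 0.1, 0.7]
gripper_width: 85.2
```

```bash
python3 - <<'E'
from h import *
p=eyes.camera('wrist');save(p,'w2');s=monitor.observe();print(s['tcp_pos'],s['orientation'])
c0=dict(can=(462,81,42,96,42),jar=(464,-9,52,95,58),bot=(466,-99,30,108,50),obj=(530,82,14,60,32))
v=p['img'].copy()
for n,(x,y,d,h,b) in c0.items():
    for D,z in((d,h+3),(b,3)):
        poly=[proj(p,[x+D/2*np.cos(t),y+D/2*np.sin(t),z]) for t in np.linspace(0,6.3,60)]
        cv2.polylines(v,[np.round(np.array(poly)*16).astype(np.int32)],True,(0,255,0),1,shift=4)
cv2.imwrite('pics/w2o.png',cv2.resize(v[:230,:,::-1],None,fx=1.5,fy=1.5))
for q in 'bottle jar canister objective eyepiece dishes'.split():
        print(q,[(np.round(r['centre']).tolist(),round(r['score'],2)) for r in spotter.spot_in(q,p)][:3])
E
```

```text
[405.5612666  -16.80331385 242.86505671] [ 3.68898044e-05  7.14167204e-01 -6.99975118e-01  1.93075588e-04]
bottle [([467.0, -85.0, 90.0], 0.66)]
jar [([466.0, -7.0, 97.0], 0.56)]
canister []
objective [([527.0, 80.0, 50.0], 0.92)]
eyepiece [([532.0, -96.0, 42.0], 0.83)]
dishes [([532.0, -9.0, 30.0], 0.67)]
```

View pics/w2o.png

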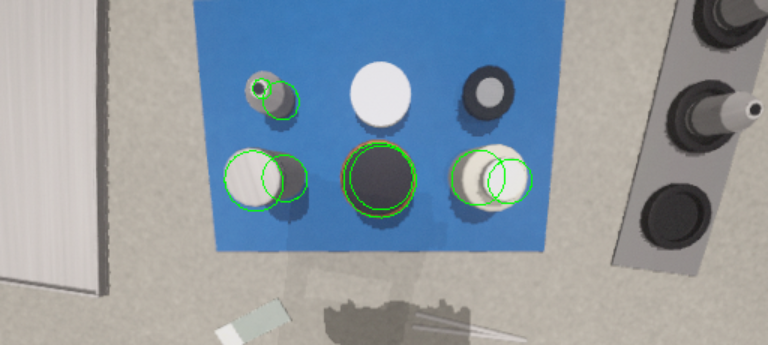

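Call:
arm_command([
  {"claw":-0.45,"slide":[25,40,0],"rotation":[0,0,0]},
  {"claw":-0.45,"slide":[50,80,0],"rotation":[0,0,0]},
  {"claw":-0.45,"slide":[56.5,97,-40],"rotation":[0,0,0]},
  {"claw":-0.45,"slide":[56.5,97,-80],"rotation":[0,0,0]},
  {"claw":-0.45,"slide":[56.5,97,-120],"rotation":[0,0,0]},
  {"claw":-0.45,"slide":[56.5,97,-160],"rotation":[0,0,0]},
  {"claw":-0.45,"slide":[56.5,97,-190],"rotation":[0,0,0]},
  {"claw":-0.45,"slide":[56.5,97,-203],"rotation":[0,0,0]},
])

```text
t: 4.05
tcp_pos: [460.6, 80.3, 37.1]
orientation: [0.001, 0.714, -0.7, -0.001]
force: [0.8, -0.8, 0.7]
gripper_width: 61.7
```

Call:
arm_command([
  {"claw":-0.2,"slide":[0,0,0],"rotation":[0,0,0]},
  {"claw":-0.1,"slide":[0,0,0],"rotation":[0,0,0]},
  {"claw":0.0,"slide":[0,0,0],"rotation":[0,0,0]},
  {"claw":0.15,"slide":[0,0,0],"rotation":[0,0,0]},
  {"claw":0.4,"slide":[0,0,0],"rotation":[0,0,0]},
  {"claw":0.6,"slide":[0,0,0],"rotation":[0,0,0]},
], newtons=40)

```text
t: 4.65
tcp_pos: [462.8, 81.0, 40.9]
orientation: [-0.001, 0.714, -0.7, 0.001]
force: [-0.9, 1.2, 6.6]
gripper_width: 41.2
```

```bash
python3 - <<'E'
from h import *
p=eyes.camera('side');save(p,'s1');s=monitor.observe();print(s['tcp_pos'],s['gripper_width'],s['force'])
p=eyes.camera('wrist');save(p,'w3')
cv2.imwrite('pics/s1w3.png',np.hstack([cv2.imread('pics/s1.png')[100:,80:400],cv2.imread('pics/w3.png')[:284]]))
E
```

```text
[462.84265917  80.94810519  40.93432952] 41.101698251406816 [-0.13213516  1.79927497  6.12687556]
```

View pics/s1w3.png

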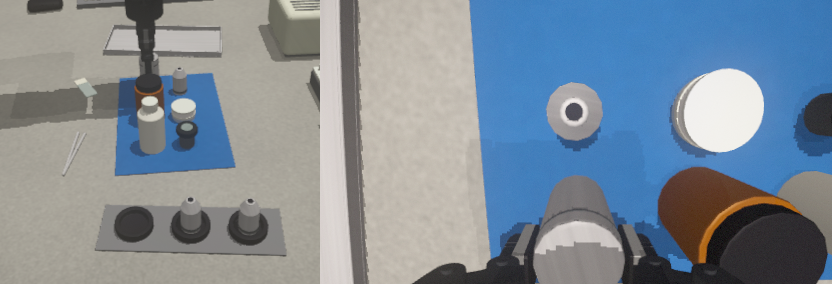

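Call:
arm_command([
  {"claw":0.6,"slide":[0,0,20],"rotation":[0,0,0]},
  {"claw":0.6,"slide":[0,0,50],"rotation":[0,0,0]},
  {"claw":0.6,"slide":[0,20,80],"rotation":[0,0,0]},
  {"claw":0.6,"slide":[15,50,80],"rotation":[0,0,0]},
  {"claw":0.6,"slide":[35,80,80],"rotation":[0,0,0]},
  {"claw":0.6,"slide":[55,110,80],"rotation":[0,0,0]},
  {"claw":0.6,"slide":[75,140,80],"rotation":[0,0,0]},
  {"claw":0.6,"slide":[95,170,80],"rotation":[0,0,0]},
])

```text
t: 5.55
tcp_pos: [557.5, 252.1, 120.2]
orientation: [-0.0, 0.714, -0.7, 0.0]
force: [-0.2, 0.1, -0.0]
gripper_width: 41.0
```

Call:
arm_command([
  {"claw":0.6,"slide":[18,26,0],"rotation":[0,0,0]},
  {"claw":0.6,"slide":[28,44,0],"rotation":[0,0,0]},
  {"claw":0.6,"slide":[32,51,-15],"rotation":[0,0,0]},
  {"claw":0.6,"slide":[32,51,-40],"rotation":[0,0,0]},
  {"claw":0.6,"slide":[32,51,-60],"rotation":[0,0,0]},
  {"claw":0.6,"slide":[32,51,-72],"rotation":[0,0,0]},
  {"claw":0.6,"slide":[32,51,-77],"rotation":[0,0,0]},
  {"claw":0.6,"slide":[32,51,-77],"rotation":[0,0,0]},
])

```text
t: 6.35
tcp_pos: [588.9, 301.5, 42.6]
orientation: [0.0, 0.714, -0.7, -0.0]
force: [-1.1, 0.1, -0.8]
gripper_width: 40.8
```

```bash
python3 - <<'E'
from h import *
p=eyes.camera('side');save(p,'s2');s=monitor.observe();print(s['tcp_pos'],s['gripper_width'],s['force'])
p=eyes.camera('wrist');save(p,'w4')
cv2.imwrite('pics/s2w4.png',np.hstack([cv2.imread('pics/s2.png')[80:300,100:400],cv2.imread('pics/w4.png')[:220]]))
E
```

```text
[589.21644111 301.72596381  43.30409332] 41.498940943882474 [-0.18640777  0.52090653 -1.59593412]
```

View pics/s2w4.png

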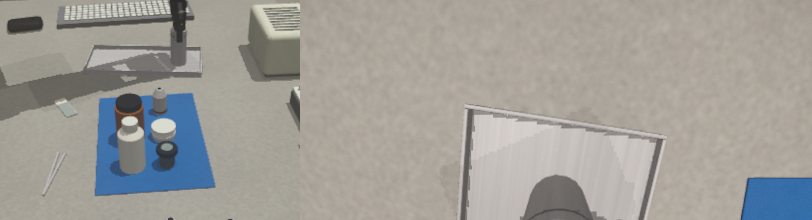

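Call:
arm_command([
  {"claw":0.6,"slide":[0,0,-1],"rotation":[0,0,0]},
  {"claw":0.6,"slide":[0,0,-2],"rotation":[0,0,0]},
  {"claw":0.6,"slide":[0,0,-2],"rotation":[0,0,0]},
])

```text
t: 6.75
tcp_pos: [589.1, 301.9, 41.1]
orientation: [-0.0, 0.714, -0.7, 0.0]
force: [-0.3, -0.2, -0.7]
gripper_width: 41.2
```

Call:
arm_command([
  {"claw":0.6,"slide":[0,0,-0.5],"rotation":[0,0,0]},
  {"claw":0.6,"slide":[0,0,-1],"rotation":[0,0,0]},
  {"claw":0.6,"slide":[0,0,-1],"rotation":[0,0,0]},
])

```text
t: 7.05
tcp_pos: [589.5, 302.0, 41.0]
orientation: [-0.001, 0.714, -0.7, 0.0]
force: [-1.8, -1.0, 7.7]
gripper_width: 40.9
```

Call:
arm_command([
  {"claw":0.1,"slide":[0,0,0],"rotation":[0,0,0]},
  {"claw":0.0,"slide":[0,0,0],"rotation":[0,0,0]},
  {"claw":-0.2,"slide":[0,0,0],"rotation":[0,0,0]},
  {"claw":-0.4,"slide":[0,0,0],"rotation":[0,0,0]},
  {"claw":-0.45,"slide":[0,0,15],"rotation":[0,0,0]},
  {"claw":-0.55,"slide":[0,0,55],"rotation":[0,0,0]},
  {"claw":-0.55,"slide":[0,0,100],"rotation":[0,0,0]},
  {"claw":-0.55,"slide":[0,0,140],"rotation":[0,0,0]},
])

```text
t: 7.85
tcp_pos: [589.1, 301.9, 183.1]
orientation: [-0.001, 0.714, -0.7, 0.0]
force: [0.1, 0.4, 0.2]
gripper_width: 66.3
```

Call:
arm_command([
  {"claw":-0.55,"slide":[-13,-45,0],"rotation":[0,0,0]},
  {"claw":-0.55,"slide":[-26,-90,0],"rotation":[0,0,0]},
  {"claw":-0.55,"slide":[-39,-135,0],"rotation":[0,0,0]},
  {"claw":-0.55,"slide":[-52,-180,0],"rotation":[0,0,0]},
  {"claw":-0.55,"slide":[-65,-225,0],"rotation":[0,0,0]},
  {"claw":-0.55,"slide":[-78,-270,0],"rotation":[0,0,0]},
  {"claw":-0.55,"slide":[-91,-315,0],"rotation":[0,0,0]},
  {"claw":-0.55,"slide":[-104,-360,0],"rotation":[0,0,0]},
])

```text
t: 8.65
tcp_pos: [484.3, -59.8, 181.0]
orientation: [-0.0, 0.714, -0.7, 0.001]
force: [0.4, -0.6, 0.6]
gripper_width: 65.9
```

Call:
arm_command([
  {"claw":-0.55,"slide":[-16,-34,0],"rotation":[0,0,0]},
  {"claw":-0.55,"slide":[-19,-40.5,-15],"rotation":[0,0,0]},
  {"claw":-0.55,"slide":[-19,-40.5,-30],"rotation":[0,0,0]},
  {"claw":-0.55,"slide":[-19,-40.5,-70],"rotation":[0,0,0]},
  {"claw":-0.55,"slide":[-19,-40.5,-100],"rotation":[0,0,0]},
  {"claw":-0.55,"slide":[-19,-40.5,-130],"rotation":[0,0,0]},
  {"claw":-0.55,"slide":[-19,-40.5,-142],"rotation":[0,0,0]},
  {"claw":-0.55,"slide":[-19,-40.5,-142],"rotation":[0,0,0]},
])

```text
t: 9.45
tcp_pos: [465.6, -98.5, 37.4]
orientation: [0.0, 0.714, -0.7, -0.001]
force: [-0.4, 0.7, 0.0]
gripper_width: 66.5
```

```bash
python3 - <<'E'
from h import *
p=eyes.camera('side');save(p,'s3');s=monitor.observe();print(s['tcp_pos'],s['gripper_width'],s['force'])
p=eyes.camera('wrist');save(p,'w5')
cv2.imwrite('pics/s3w5.png',np.hstack([cv2.imread('pics/s3.png')[80:300,100:400],cv2.imread('pics/w5.png')[164:]]))
E
```

```text
[466.28833824 -98.76794011  38.48114456] 66.22965713957376 [ 0.7170666  -0.89417158  0.92950259]
```

View pics/s3w5.png

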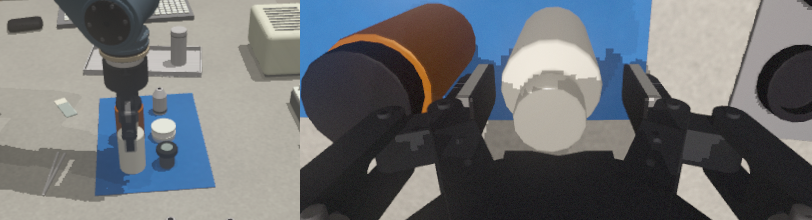

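Call:
arm_command([
  {"claw":-0.35,"slide":[0,0,0],"rotation":[0,0,0]},
  {"claw":-0.25,"slide":[0,0,0],"rotation":[0,0,0]},
  {"claw":-0.15,"slide":[0,0,0],"rotation":[0,0,0]},
  {"claw":0.0,"slide":[0,0,0],"rotation":[0,0,0]},
  {"claw":0.3,"slide":[0,0,0],"rotation":[0,0,0]},
  {"claw":0.5,"slide":[0,0,0],"rotation":[0,0,0]},
])

```text
t: 10.15
tcp_pos: [467.0, -98.8, 39.1]
orientation: [-0.001, 0.714, -0.7, 0.001]
force: [-1.6, 2.6, 11.5]
gripper_width: 48.3
```

Call:
arm_command([
  {"claw":0.5,"slide":[0,0,15],"rotation":[0,0,0]},
  {"claw":0.5,"slide":[0,0,45],"rotation":[0,0,0]},
  {"claw":0.5,"slide":[0,0,80],"rotation":[0,0,0]},
  {"claw":0.5,"slide":[0,0,115],"rotation":[0,0,0]},
  {"claw":0.5,"slide":[-5,15,130],"rotation":[0,0,0]},
  {"claw":0.5,"slide":[-10,45,130],"rotation":[0,0,0]},
  {"claw":0.5,"slide":[-15,80,130],"rotation":[0,0,0]},
  {"claw":0.5,"slide":[-20,115,130],"rotation":[0,0,0]},
])

```text
t: 10.95
tcp_pos: [445.5, 17.3, 168.2]
orientation: [-0.0, 0.714, -0.7, 0.0]
force: [1.1, -0.3, -2.7]
gripper_width: 47.9
```

Call:
arm_command([
  {"claw":0.5,"slide":[-4,40,0],"rotation":[0,0,0]},
  {"claw":0.5,"slide":[-8,80,0],"rotation":[0,0,0]},
  {"claw":0.5,"slide":[-12,120,0],"rotation":[0,0,0]},
  {"claw":0.5,"slide":[-16,160,0],"rotation":[0,0,0]},
  {"claw":0.5,"slide":[-22,200,0],"rotation":[0,0,0]},
  {"claw":0.5,"slide":[-28,240,0],"rotation":[0,0,0]},
  {"claw":0.5,"slide":[-32,280,0],"rotation":[0,0,0]},
  {"claw":0.5,"slide":[-35,300,0],"rotation":[0,0,0]},
])

```text
t: 11.75
tcp_pos: [410.2, 318.9, 168.0]
orientation: [-0.0, 0.715, -0.699, -0.0]
force: [-0.3, -0.2, -1.8]
gripper_width: 48.6
```

Call:
arm_command([
  {"claw":0.5,"slide":[0,10,0],"rotation":[0,0,0]},
  {"claw":0.5,"slide":[0,10,-30],"rotation":[0,0,0]},
  {"claw":0.5,"slide":[0,10,-65],"rotation":[0,0,0]},
  {"claw":0.5,"slide":[0,10,-100],"rotation":[0,0,0]},
  {"claw":0.5,"slide":[0,10,-120],"rotation":[0,0,0]},
  {"claw":0.5,"slide":[0,10,-126],"rotation":[0,0,0]},
  {"claw":0.5,"slide":[0,10,-128],"rotation":[0,0,0]},
  {"claw":0.5,"slide":[0,10,-129],"rotation":[0,0,0]},
])

```text
t: 12.55
tcp_pos: [411.7, 326.4, 39.8]
orientation: [-0.001, 0.714, -0.7, 0.0]
force: [0.1, -0.3, -1.1]
gripper_width: 48.2
```

Call:
arm_command([
  {"claw":0.5,"slide":[0,0,-0.5],"rotation":[0,0,0]},
  {"claw":0.5,"slide":[0,0,-1],"rotation":[0,0,0]},
  {"claw":0.5,"slide":[0,0,-1],"rotation":[0,0,0]},
])

```text
t: 12.85
tcp_pos: [411.9, 326.8, 39.2]
orientation: [-0.001, 0.714, -0.7, 0.0]
force: [-0.4, -1.4, 6.3]
gripper_width: 47.9
```

```bash
python3 - <<'E'
from h import *
p=eyes.camera('side');save(p,'s4');s=monitor.observe();print(s['tcp_pos'],s['gripper_width'],s['force'])
p=eyes.camera('wrist');save(p,'w6')
cv2.imwrite('pics/s4w6.png',np.hstack([cv2.imread('pics/s4.png')[80:300,100:400],cv2.imread('pics/w6.png')[104:324]]))
E
```

```text
[411.87476215 326.79514578  39.24261483] 48.39029656871069 [-0.24706058 -1.2003237   6.82926682]
```

View pics/s4w6.png

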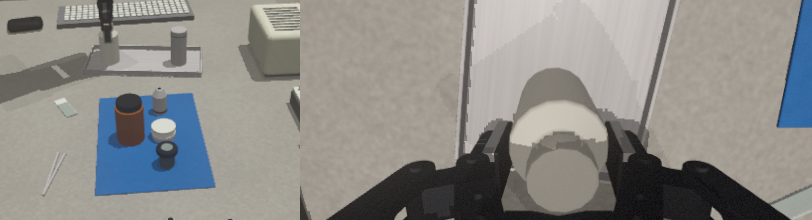

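Call:
arm_command([
  {"claw":-0.1,"slide":[0,0,0],"rotation":[0,0,0]},
  {"claw":-0.2,"slide":[0,0,0],"rotation":[0,0,0]},
  {"claw":-0.4,"slide":[0,0,0],"rotation":[0,0,0]},
  {"claw":-0.55,"slide":[0,0,0],"rotation":[0,0,0]},
  {"claw":-0.6,"slide":[0,0,15],"rotation":[0,0,0]},
  {"claw":-0.6,"slide":[0,0,55],"rotation":[0,0,0]},
  {"claw":-0.6,"slide":[0,0,100],"rotation":[0,0,0]},
  {"claw":-0.85,"slide":[0,0,140],"rotation":[0,0,0]},
])

```text
t: 13.75
tcp_pos: [410.8, 326.2, 179.8]
orientation: [-0.0, 0.714, -0.7, 0.0]
force: [0.4, -0.2, -0.0]
gripper_width: 78.9
```

Call:
arm_command([
  {"claw":-0.85,"slide":[7,-45,0],"rotation":[0,0,0]},
  {"claw":-0.85,"slide":[14,-90,0],"rotation":[0,0,0]},
  {"claw":-0.85,"slide":[21,-135,0],"rotation":[0,0,0]},
  {"claw":-0.85,"slide":[28,-180,0],"rotation":[0,0,0]},
  {"claw":-0.85,"slide":[35,-225,0],"rotation":[0,0,0]},
  {"claw":-0.85,"slide":[42,-270,0],"rotation":[0,0,0]},
  {"claw":-0.85,"slide":[49,-310,0],"rotation":[0,0,0]},
  {"claw":-0.85,"slide":[53,-335,0],"rotation":[0,0,0]},
])

```text
t: 14.55
tcp_pos: [464.1, -11.2, 177.9]
orientation: [-0.0, 0.713, -0.701, 0.0]
force: [0.2, -0.2, -0.1]
gripper_width: 78.9
```

Call:
arm_command([
  {"claw":-0.85,"slide":[0,0,0],"rotation":[0,0,0]},
  {"claw":-0.85,"slide":[0,0,-20],"rotation":[0,0,0]},
  {"claw":-0.85,"slide":[0,0,-50],"rotation":[0,0,0]},
  {"claw":-0.85,"slide":[0,0,-80],"rotation":[0,0,0]},
  {"claw":-0.85,"slide":[0,0,-110],"rotation":[0,0,0]},
  {"claw":-0.85,"slide":[0,0,-130],"rotation":[0,0,0]},
  {"claw":-0.85,"slide":[0,0,-141],"rotation":[0,0,0]},
  {"claw":-0.85,"slide":[0,0,-141],"rotation":[0,0,0]},
])

```text
t: 15.35
tcp_pos: [463.3, -8.1, 36.0]
orientation: [0.001, 0.714, -0.7, -0.001]
force: [0.6, 0.6, 0.4]
gripper_width: 79.2
```

```bash
python3 - <<'E'
from h import *
p=eyes.camera('side');save(p,'s5');s=monitor.observe();print(s['tcp_pos'],s['gripper_width'],s['force'])
p=eyes.camera('wrist');save(p,'w7')
cv2.imwrite('pics/s5w7.png',np.hstack([cv2.imread('pics/s5.png')[80:300,100:400],cv2.imread('pics/w7.png')[104:324]]))
E
```

```text
[463.9236412   -8.29024007  36.8925838 ] 78.95384422136128 [-0.13793921 -0.87136228 -0.163653  ]
```

View pics/s5w7.png

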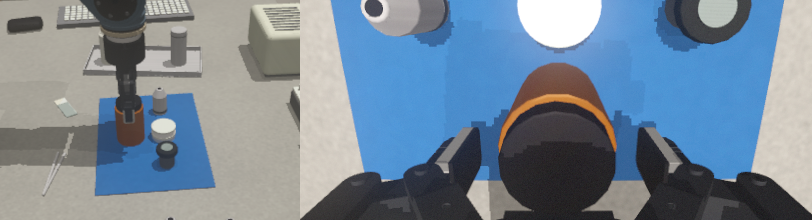

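Call:
arm_command([
  {"claw":-0.6,"slide":[0,0,0],"rotation":[0,0,0]},
  {"claw":-0.45,"slide":[0,0,0],"rotation":[0,0,0]},
  {"claw":-0.35,"slide":[0,0,0],"rotation":[0,0,0]},
  {"claw":-0.2,"slide":[0,0,0],"rotation":[0,0,0]},
  {"claw":0.1,"slide":[0,0,0],"rotation":[0,0,0]},
  {"claw":0.3,"slide":[0,0,0],"rotation":[0,0,0]},
])

```text
t: 16.05
tcp_pos: [464.7, -8.5, 37.8]
orientation: [-0.001, 0.714, -0.7, 0.001]
force: [-2.0, 4.1, 11.5]
gripper_width: 56.8
```

Call:
arm_command([
  {"claw":0.3,"slide":[0,0,15],"rotation":[0,0,0]},
  {"claw":0.3,"slide":[0,0,45],"rotation":[0,0,0]},
  {"claw":0.3,"slide":[0,10,80],"rotation":[0,0,0]},
  {"claw":0.3,"slide":[5,35,115],"rotation":[0,0,0]},
  {"claw":0.3,"slide":[10,70,120],"rotation":[0,0,0]},
  {"claw":0.3,"slide":[15,110,120],"rotation":[0,0,0]},
  {"claw":0.3,"slide":[20,150,120],"rotation":[0,0,0]},
  {"claw":0.3,"slide":[25,190,120],"rotation":[0,0,0]},
])

```text
t: 16.85
tcp_pos: [488.7, 182.9, 156.9]
orientation: [0.0, 0.714, -0.7, 0.0]
force: [0.7, -0.5, -2.4]
gripper_width: 56.1
```

Call:
arm_command([
  {"claw":0.3,"slide":[3,40,0],"rotation":[0,0,0]},
  {"claw":0.3,"slide":[7,80,0],"rotation":[0,0,0]},
  {"claw":0.3,"slide":[9,110,0],"rotation":[0,0,0]},
  {"claw":0.3,"slide":[11,127,0],"rotation":[0,0,0]},
  {"claw":0.3,"slide":[11,132.5,0],"rotation":[0,0,0]},
  {"claw":0.3,"slide":[11,132.5,0],"rotation":[0,0,0]},
  {"claw":0.3,"slide":[11,132.5,-25],"rotation":[0,0,0]},
  {"claw":0.3,"slide":[11,132.5,-50],"rotation":[0,0,0]},
])

```text
t: 17.65
tcp_pos: [500.4, 312.5, 106.8]
orientation: [-0.001, 0.714, -0.701, 0.0]
force: [-0.2, -0.3, -1.8]
gripper_width: 56.2
```

Call:
arm_command([
  {"claw":0.3,"slide":[0,0,-20],"rotation":[0,0,0]},
  {"claw":0.3,"slide":[0,0,-40],"rotation":[0,0,0]},
  {"claw":0.3,"slide":[0,0,-60],"rotation":[0,0,0]},
  {"claw":0.3,"slide":[0,0,-67],"rotation":[0,0,0]},
  {"claw":0.3,"slide":[0,0,-68.5],"rotation":[0,0,0]},
  {"claw":0.3,"slide":[0,0,-69.5],"rotation":[0,0,0]},
  {"claw":0.3,"slide":[0,0,-70],"rotation":[0,0,0]},
])

```text
t: 18.35
tcp_pos: [500.6, 313.6, 37.9]
orientation: [-0.001, 0.714, -0.7, 0.0]
force: [-0.3, -3.4, 5.9]
gripper_width: 56.2
```

```bash
python3 - <<'E'
from h import *
p=eyes.camera('side');save(p,'s6');s=monitor.observe();print(s['tcp_pos'],s['gripper_width'],s['force'])
p=eyes.camera('wrist');save(p,'w8')
cv2.imwrite('pics/s6w8.png',np.hstack([cv2.imread('pics/s6.png')[80:300,100:400],cv2.imread('pics/w8.png')[104:324]]))
E
```

```text
[500.57199197 313.65354934  37.91659679] 56.6168506273135 [-0.98521161 -3.19472276  4.0401589 ]
```

View pics/s6w8.png

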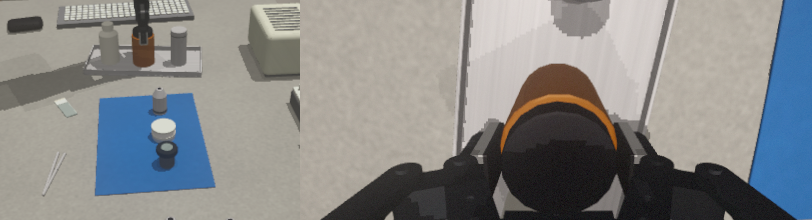

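Call:
arm_command([
  {"claw":-0.35,"slide":[0,0,0],"rotation":[0,0,0]},
  {"claw":-0.5,"slide":[0,0,0],"rotation":[0,0,0]},
  {"claw":-0.7,"slide":[0,0,0],"rotation":[0,0,0]},
  {"claw":-0.8,"slide":[0,0,0],"rotation":[0,0,0]},
  {"claw":-0.8,"slide":[0,0,15],"rotation":[0,0,0]},
  {"claw":-0.8,"slide":[0,0,55],"rotation":[0,0,0]},
  {"claw":-0.8,"slide":[0,0,100],"rotation":[0,0,0]},
  {"claw":-0.5,"slide":[0,0,125],"rotation":[0,0,0]},
])

```text
t: 19.25
tcp_pos: [500.9, 314.4, 166.5]
orientation: [-0.002, 0.714, -0.7, 0.001]
force: [0.0, 0.4, -0.8]
gripper_width: 65.0
```

Call:
arm_command([
  {"claw":-0.2,"slide":[5,-45,0],"rotation":[0,0,0]},
  {"claw":-0.2,"slide":[10,-90,0],"rotation":[0,0,0]},
  {"claw":-0.2,"slide":[15,-135,0],"rotation":[0,0,0]},
  {"claw":-0.2,"slide":[20,-175,0],"rotation":[0,0,0]},
  {"claw":-0.2,"slide":[25,-210,0],"rotation":[0,0,0]},
  {"claw":-0.2,"slide":[30,-232,0],"rotation":[0,0,0]},
  {"claw":-0.2,"slide":[30,-232,0],"rotation":[0,0,0]},
  {"claw":-0.2,"slide":[30,-232,0],"rotation":[0,0,0]},
])

```text
t: 20.05
tcp_pos: [530.1, 81.9, 162.6]
orientation: [-0.0, 0.714, -0.7, 0.0]
force: [0.2, 0.0, -0.3]
gripper_width: 51.2
```

```bash
python3 - <<'E'
from h import *
p=eyes.camera('side');save(p,'s7');s=monitor.observe();print(s['tcp_pos'],s['gripper_width'],s['force'])
w=eyes.camera('wrist');save(w,'w9')
for q in (p,w): print([ (r['centre'],r['score']) for r in spotter.spot_in('objective',q)])
for q in (p,w): print(proj(q,[530,82,63]),proj(q,[530,82,3]),proj(q,[530,66,47]),proj(q,[530,98,47]))
cv2.imwrite('pics/s7w9.png',np.hstack([cv2.imread('pics/s7.png')[80:300,100:400],cv2.imread('pics/w9.png')[164:]]))
E
```

```text
[529.93222474  82.4032534  162.3995583 ] 51.407011657749784 [ 1.04675838 -0.30528313 -0.19889141]
[([527.8, 74.3, 38.4], 0.81)]
[([536.3, 86.5, 51.4], 0.67), ([522.2, 8.4, 3.3], 0.6)]
(np.float64(259.41571780905446), np.float64(168.21720444713264)) (np.float64(259.93648540371504), np.float64(190.88947171354147)) (np.float64(259.9702903661763), np.float64(178.4205432801254)) (np.float64(259.1557581066548), np.float64(170.49511635596508))
(np.float64(258.8203516047151), np.float64(183.36650854311918)) (np.float64(258.6813362585457), np.float64(171.13288080715293)) (np.float64(274.3816450404261), np.float64(179.92034672546694)) (np.float64(243.16424184211792), np.float64(179.34758228598406))
```

View pics/s7w9.png

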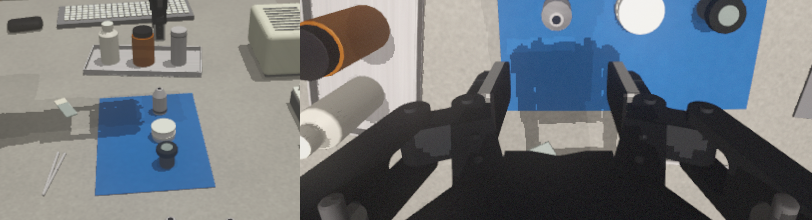

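Call:
arm_command([
  {"claw":-0.2,"slide":[0,1,-30],"rotation":[0,0,0]},
  {"claw":-0.2,"slide":[0,1,-60],"rotation":[0,0,0]},
  {"claw":-0.2,"slide":[0,1,-90],"rotation":[0,0,0]},
  {"claw":-0.2,"slide":[0,1,-120],"rotation":[0,0,0]},
  {"claw":-0.2,"slide":[0,1,-140],"rotation":[0,0,0]},
  {"claw":-0.2,"slide":[0,1,-150],"rotation":[0,0,0]},
  {"claw":-0.2,"slide":[0,1,-150],"rotation":[0,0,0]},
])

```text
t: 20.95
tcp_pos: [529.3, 83.3, 11.0]
orientation: [0.001, 0.714, -0.7, -0.001]
force: [0.0, 0.0, -0.1]
gripper_width: 51.2
```

```bash
python3 - <<'E'
from h import *
p=eyes.camera('side');save(p,'s8');s=monitor.observe();print(s['tcp_pos'],s['gripper_width'],s['force'])
w=eyes.camera('wrist');save(w,'w10')
cv2.imwrite('pics/s8w10.png',np.hstack([cv2.imread('pics/s8.png')[80:300,100:400],cv2.imread('pics/w10.png')[164:]]))
E
```

```text
[530.02142316  83.17954102  11.99363228] 51.56100533116377 [ 0.89512049  0.18759821 -0.22664246]
```

View pics/s8w10.png

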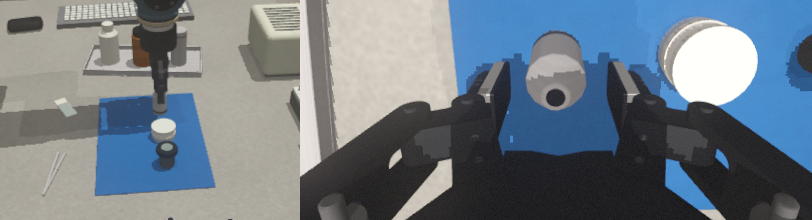

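Call:
arm_command([
  {"claw":0.0,"slide":[0,0,0],"rotation":[0,0,0]},
  {"claw":0.1,"slide":[0,0,0],"rotation":[0,0,0]},
  {"claw":0.2,"slide":[0,0,0],"rotation":[0,0,0]},
  {"claw":0.3,"slide":[0,0,0],"rotation":[0,0,0]},
  {"claw":0.5,"slide":[0,0,0],"rotation":[0,0,0]},
  {"claw":0.7,"slide":[0,0,0],"rotation":[0,0,0]},
])

```text
t: 21.65
tcp_pos: [530.6, 83.0, 12.5]
orientation: [-0.001, 0.714, -0.7, 0.0]
force: [0.4, 0.7, 8.0]
gripper_width: 29.0
```

Call:
arm_command([
  {"claw":0.7,"slide":[0,0,15],"rotation":[0,0,0]},
  {"claw":0.7,"slide":[0,0,45],"rotation":[0,0,0]},
  {"claw":0.7,"slide":[0,0,80],"rotation":[0,0,0]},
  {"claw":0.7,"slide":[0,0,110],"rotation":[0,0,0]},
  {"claw":0.7,"slide":[-5,-20,130],"rotation":[0,0,0]},
  {"claw":0.7,"slide":[-15,-55,130],"rotation":[0,0,0]},
  {"claw":0.7,"slide":[-25,-95,130],"rotation":[0,0,0]},
  {"claw":0.7,"slide":[-35,-135,130],"rotation":[0,0,0]},
])

```text
t: 22.45
tcp_pos: [494.3, -53.3, 141.9]
orientation: [-0.0, 0.714, -0.7, 0.0]
force: [1.1, 0.1, 0.0]
gripper_width: 29.1
```

Call:
arm_command([
  {"claw":0.7,"slide":[-10,-40,0],"rotation":[0,0,0]},
  {"claw":0.7,"slide":[-20,-80,0],"rotation":[0,0,0]},
  {"claw":0.7,"slide":[-30,-120,0],"rotation":[0,0,0]},
  {"claw":0.7,"slide":[-40,-160,0],"rotation":[0,0,0]},
  {"claw":0.7,"slide":[-50,-195,0],"rotation":[0,0,0]},
  {"claw":0.7,"slide":[-59,-225,0],"rotation":[0,0,0]},
  {"claw":0.7,"slide":[-59,-238,0],"rotation":[0,0,0]},
  {"claw":0.7,"slide":[-59,-238,0],"rotation":[0,0,0]},
])

```text
t: 23.25
tcp_pos: [435.9, -291.2, 141.7]
orientation: [-0.0, 0.713, -0.701, 0.0]
force: [1.0, 0.9, -1.0]
gripper_width: 28.8
```

```bash
python3 - <<'E'
from h import *
s=monitor.observe();print(s['tcp_pos'],s['gripper_width'],s['force'])
p=eyes.camera('side');save(p,'s9')
w=eyes.camera('wrist');save(w,'w11')
def ov(q,n,c=(436.5,-290)):
    v=q['img'].copy()
    for D,z in((62,18),(46,18),(62,4)):
        poly=[proj(q,[c[0]+D/2*np.cos(t),c[1]+D/2*np.sin(t),z]) for t in np.linspace(0,6.3,60)]
        cv2.polylines(v,[np.round(np.array(poly)*16).astype(np.int32)],True,(0,255,0),1,shift=4)
    return v[...,::-1]
a=ov(p,'s');b=ov(w,'w')
p1=dict(w);p1['T']=np.array([[0.019, -0.965, -0.261, 473.103], [-1.0, -0.018, -0.006, -226.665], [0.001, 0.261, -0.965, 394.534], [0.0, 0.0, 0.0, 1.0]]);p1['img']=cv2.imread('pics/w1.png')[...,::-1]
c=ov(p1,'1')
A=cv2.resize(a[260:360,160:360],None,fx=2,fy=2);C=cv2.resize(c[100:200,230:430],None,fx=2,fy=2)
t=eyes.camera('top');D=cv2.resize(ov(t,'t')[190:260,340:440],None,fx=4,fy=4)
cv2.imwrite('pics/hov.png',np.vstack([np.hstack([A,C]),np.hstack([D[:280],b[104:384,112:512]])]))
E
```

```text
[ 435.87751503 -291.2038319   141.69402926] 28.817187061265226 [ 0.95825515  0.87183899 -0.98277701]
```

View pics/hov.png

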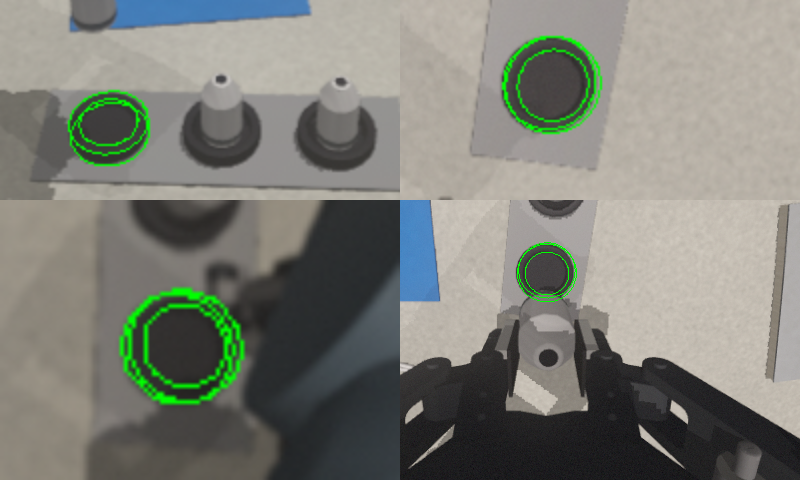

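Call:
arm_command([
  {"claw":0.7,"slide":[0.5,0.5,-25],"rotation":[0,0,0]},
  {"claw":0.7,"slide":[0.5,0.5,-55],"rotation":[0,0,0]},
  {"claw":0.7,"slide":[0.5,0.5,-80],"rotation":[0,0,0]},
  {"claw":0.7,"slide":[0.5,0.5,-95],"rotation":[0,0,0]},
  {"claw":0.7,"slide":[0.5,0.5,-105],"rotation":[0,0,0]},
  {"claw":0.7,"slide":[0.5,0.5,-105],"rotation":[0,0,0]},
])

```text
t: 24.0
tcp_pos: [436.3, -288.5, 36.0]
orientation: [0.0, 0.714, -0.7, -0.001]
force: [-0.1, -0.3, -0.7]
gripper_width: 29.1
```

```bash
python3 - <<'E'
from h import *
s=monitor.observe();print(s['tcp_pos'],s['gripper_width'],s['force'])
p=eyes.camera('side');save(p,'s10')
w=eyes.camera('wrist');save(w,'w12')
a=cv2.resize(cv2.imread('pics/s10.png')[240:370,160:300],None,fx=2.2,fy=2.2)
b=cv2.imread('pics/w12.png')[98:384]
cv2.imwrite('pics/h2.png',np.hstack([a[:286],b]))
E
```

```text
[ 436.29457662 -288.53930111   35.95791157] 29.059438867248357 [-0.11106614 -0.27735817 -0.68718   ]
```

View pics/h2.png

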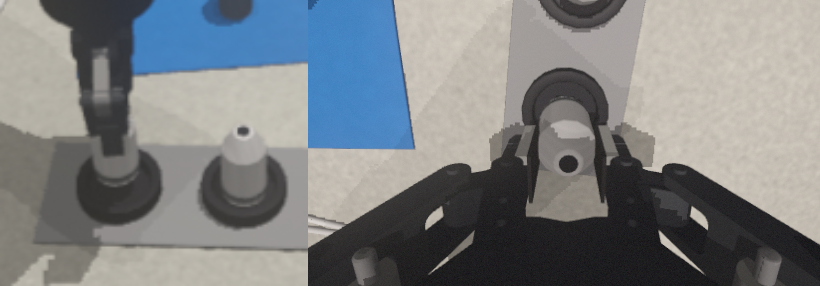

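Call:
arm_command([
  {"claw":0.7,"slide":[0.5,0,-8],"rotation":[0,0,0]},
  {"claw":0.7,"slide":[0.5,0,-14],"rotation":[0,0,0]},
  {"claw":0.7,"slide":[0.5,0,-17],"rotation":[0,0,0]},
  {"claw":0.7,"slide":[0.5,0,-18],"rotation":[0,0,0]},
  {"claw":0.7,"slide":[0.5,0,-18],"rotation":[0,0,0]},
  {"claw":0.7,"slide":[0.5,0,-18],"rotation":[0,0,0]},
])

```text
t: 24.7
tcp_pos: [437.0, -289.8, 18.9]
orientation: [0.0, 0.714, -0.7, 0.0]
force: [0.0, -0.5, -1.5]
gripper_width: 28.8
```

Call:
arm_command([
  {"claw":0.7,"slide":[0,0,-0.5],"rotation":[0,0,0]},
  {"claw":0.7,"slide":[0,0,-1],"rotation":[0,0,0]},
  {"claw":0.7,"slide":[0,0,-1],"rotation":[0,0,0]},
])

```text
t: 25.0
tcp_pos: [437.4, -289.8, 18.5]
orientation: [-0.0, 0.714, -0.7, 0.0]
force: [-0.4, 1.9, 8.5]
gripper_width: 28.7
```

Call:
arm_command([
  {"claw":0.25,"slide":[0,0,0],"rotation":[0,0,0]},
  {"claw":0.15,"slide":[0,0,0],"rotation":[0,0,0]},
  {"claw":0.0,"slide":[0,0,0],"rotation":[0,0,0]},
  {"claw":-0.1,"slide":[0,0,0],"rotation":[0,0,0]},
  {"claw":-0.1,"slide":[0,0,15],"rotation":[0,0,0]},
  {"claw":-0.1,"slide":[0,0,50],"rotation":[0,0,0]},
  {"claw":-0.1,"slide":[0,0,95],"rotation":[0,0,0]},
  {"claw":-0.5,"slide":[0,0,140],"rotation":[0,0,0]},
])

```text
t: 25.8
tcp_pos: [436.6, -289.4, 159.1]
orientation: [0.0, 0.714, -0.7, -0.001]
force: [0.9, -0.3, -0.1]
gripper_width: 59.8
```

```bash
python3 - <<'E'
from h import *
s=monitor.observe();print(s['tcp_pos'],s['gripper_width'],s['force'])
p=eyes.camera('side');save(p,'s11')
w=eyes.camera('wrist');save(w,'w13')
a=cv2.imread('pics/s11.png')[100:384,100:400]
b=cv2.imread('pics/w13.png')[:284]
cv2.imwrite('pics/h3.png',np.hstack([a,b]))
E
```

```text
[ 436.55398541 -289.39738738  159.12172297] 59.84048449805065 [ 0.94740713 -0.33781338 -0.14165235]
```

View pics/h3.png

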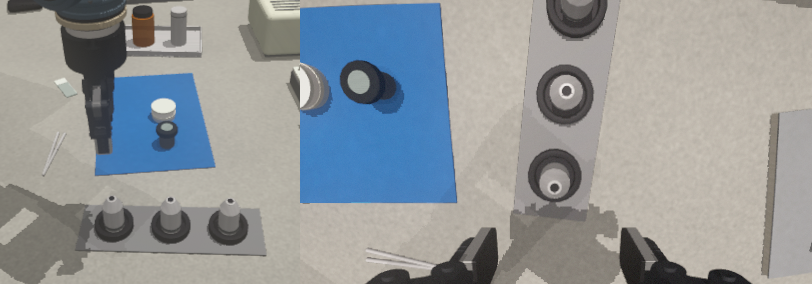

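Call:
arm_command([
  {"claw":-0.85,"slide":[4,40,20],"rotation":[0,0,0]},
  {"claw":-0.85,"slide":[9,85,20],"rotation":[0,0,0]},
  {"claw":-0.85,"slide":[14,130,20],"rotation":[0,0,0]},
  {"claw":-0.85,"slide":[19,175,20],"rotation":[0,0,0]},
  {"claw":-0.85,"slide":[24,220,20],"rotation":[0,0,0]},
  {"claw":-0.85,"slide":[28,265,20],"rotation":[0,0,0]},
  {"claw":-0.85,"slide":[32,310,20],"rotation":[0,0,0]},
  {"claw":-0.85,"slide":[37,355,20],"rotation":[0,0,0]},
])

```text
t: 26.7
tcp_pos: [473.6, 67.2, 177.3]
orientation: [0.0, 0.714, -0.7, -0.0]
force: [-0.1, 0.4, 0.6]
gripper_width: 79.0
```

Call:
arm_command([
  {"claw":-0.85,"slide":[5,45,0],"rotation":[0,0,0]},
  {"claw":-0.85,"slide":[10,90,0],"rotation":[0,0,0]},
  {"claw":-0.85,"slide":[15,135,0],"rotation":[0,0,0]},
  {"claw":-0.85,"slide":[20,180,0],"rotation":[0,0,0]},
  {"claw":-0.85,"slide":[24,220,0],"rotation":[0,0,0]},
  {"claw":-0.85,"slide":[26,248.5,0],"rotation":[0,0,0]},
  {"claw":-0.85,"slide":[26,248.5,0],"rotation":[0,0,0]},
  {"claw":-0.85,"slide":[26,248.5,-20],"rotation":[0,0,0]},
])

```text
t: 27.5
tcp_pos: [500.7, 314.7, 158.7]
orientation: [-0.001, 0.715, -0.7, 0.001]
force: [0.1, -0.4, -0.5]
gripper_width: 79.0
```

Call:
arm_command([
  {"claw":-0.85,"slide":[0,0,-25],"rotation":[0,0,0]},
  {"claw":-0.85,"slide":[0,0,-50],"rotation":[0,0,0]},
  {"claw":-0.85,"slide":[0,0,-80],"rotation":[0,0,0]},
  {"claw":-0.85,"slide":[0,0,-105],"rotation":[0,0,0]},
  {"claw":-0.85,"slide":[0,0,-117],"rotation":[0,0,0]},
  {"claw":-0.85,"slide":[0,0,-121],"rotation":[0,0,0]},
  {"claw":-0.85,"slide":[0,0,-121],"rotation":[0,0,0]},
])

```text
t: 28.2
tcp_pos: [500.1, 313.6, 37.0]
orientation: [0.0, 0.714, -0.7, 0.0]
force: [-0.1, 0.8, 0.3]
gripper_width: 79.1
```

Call:
arm_command([
  {"claw":-0.6,"slide":[0,0,0],"rotation":[0,0,0]},
  {"claw":-0.45,"slide":[0,0,0],"rotation":[0,0,0]},
  {"claw":-0.35,"slide":[0,0,0],"rotation":[0,0,0]},
  {"claw":-0.2,"slide":[0,0,0],"rotation":[0,0,0]},
  {"claw":0.1,"slide":[0,0,0],"rotation":[0,0,0]},
  {"claw":0.3,"slide":[0,0,0],"rotation":[0,0,0]},
])

```text
t: 28.8
tcp_pos: [500.6, 314.3, 38.1]
orientation: [-0.001, 0.714, -0.7, 0.0]
force: [-1.6, 0.4, 7.3]
gripper_width: 56.6
```

Call:
arm_command([
  {"claw":0.3,"slide":[0,0,15],"rotation":[0,0,0]},
  {"claw":0.3,"slide":[0,0,45],"rotation":[0,0,0]},
  {"claw":0.3,"slide":[0,0,80],"rotation":[0,0,0]},
  {"claw":0.3,"slide":[-3,-25,100],"rotation":[0,0,0]},
  {"claw":0.3,"slide":[-8,-65,100],"rotation":[0,0,0]},
  {"claw":0.3,"slide":[-13,-105,100],"rotation":[0,0,0]},
  {"claw":0.3,"slide":[-18,-145,100],"rotation":[0,0,0]},
  {"claw":0.3,"slide":[-23,-185,100],"rotation":[0,0,0]},
])

```text
t: 29.6
tcp_pos: [476.4, 127.4, 137.6]
orientation: [-0.0, 0.714, -0.7, 0.0]
force: [0.8, -0.7, -2.3]
gripper_width: 56.4
```

Call:
arm_command([
  {"claw":0.3,"slide":[-4,-40,0],"rotation":[0,0,0]},
  {"claw":0.3,"slide":[-8,-80,0],"rotation":[0,0,0]},
  {"claw":0.3,"slide":[-11,-115,0],"rotation":[0,0,0]},
  {"claw":0.3,"slide":[-13,-132,0],"rotation":[0,0,0]},
  {"claw":0.3,"slide":[-13,-137.5,0],"rotation":[0,0,0]},
  {"claw":0.3,"slide":[-13,-137.5,0],"rotation":[0,0,0]},
  {"claw":0.3,"slide":[-13,-137.5,-25],"rotation":[0,0,0]},
  {"claw":0.3,"slide":[-13,-137.5,-50],"rotation":[0,0,0]},
])

```text
t: 30.4
tcp_pos: [464.6, -7.7, 86.9]
orientation: [-0.001, 0.714, -0.7, 0.001]
force: [0.0, -0.6, -2.1]
gripper_width: 56.3
```

Call:
arm_command([
  {"claw":0.3,"slide":[0,0,-20],"rotation":[0,0,0]},
  {"claw":0.3,"slide":[0,0,-37],"rotation":[0,0,0]},
  {"claw":0.3,"slide":[0,0,-46],"rotation":[0,0,0]},
  {"claw":0.3,"slide":[0,0,-48],"rotation":[0,0,0]},
  {"claw":0.3,"slide":[0,0,-49],"rotation":[0,0,0]},
  {"claw":0.3,"slide":[0,0,-50],"rotation":[0,0,0]},
  {"claw":0.3,"slide":[0,0,-50],"rotation":[0,0,0]},
])

```text
t: 31.1
tcp_pos: [464.7, -8.3, 38.2]
orientation: [-0.001, 0.714, -0.7, 0.001]
force: [-3.1, 5.0, 8.1]
gripper_width: 56.1
```

```bash
python3 - <<'E'
from h import *
s=monitor.observe();print(s['tcp_pos'],s['gripper_width'],s['force'])
p=eyes.camera('side');save(p,'s12')
w=eyes.camera('wrist');save(w,'w14')
a=cv2.imread('pics/s12.png')[100:384,100:400]
b=cv2.imread('pics/w14.png')[:284]
cv2.imwrite('pics/h4.png',np.hstack([a,b]))
E
```

```text
[464.67790746  -8.30416262  38.16844161] 56.11564319537154 [-3.13855012  4.9800206   8.09766728]
```

View pics/h4.png

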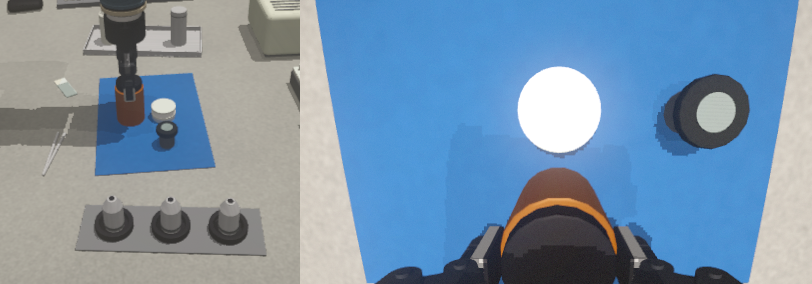

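Call:
arm_command([
  {"claw":-0.35,"slide":[0,0,0],"rotation":[0,0,0]},
  {"claw":-0.5,"slide":[0,0,0],"rotation":[0,0,0]},
  {"claw":-0.7,"slide":[0,0,0],"rotation":[0,0,0]},
  {"claw":-0.8,"slide":[0,0,0],"rotation":[0,0,0]},
  {"claw":-0.8,"slide":[0,0,15],"rotation":[0,0,0]},
  {"claw":-0.8,"slide":[0,0,55],"rotation":[0,0,0]},
  {"claw":-0.8,"slide":[0,0,100],"rotation":[0,0,0]},
  {"claw":-0.6,"slide":[0,0,140],"rotation":[0,0,0]},
])

```text
t: 32.0
tcp_pos: [463.9, -8.7, 178.8]
orientation: [-0.0, 0.714, -0.7, 0.0]
force: [0.2, -0.2, 0.8]
gripper_width: 68.3
```

Call:
arm_command([
  {"claw":-0.55,"slide":[-7,45,0],"rotation":[0,0,0]},
  {"claw":-0.55,"slide":[-14,90,0],"rotation":[0,0,0]},
  {"claw":-0.55,"slide":[-21,135,0],"rotation":[0,0,0]},
  {"claw":-0.55,"slide":[-28,180,0],"rotation":[0,0,0]},
  {"claw":-0.55,"slide":[-35,225,0],"rotation":[0,0,0]},
  {"claw":-0.55,"slide":[-42,270,0],"rotation":[0,0,0]},
  {"claw":-0.55,"slide":[-49,310,0],"rotation":[0,0,0]},
  {"claw":-0.55,"slide":[-53,335,0],"rotation":[0,0,0]},
])

```text
t: 32.8
tcp_pos: [410.1, 328.8, 176.8]
orientation: [-0.0, 0.715, -0.7, -0.0]
force: [0.4, -0.4, 0.3]
gripper_width: 66.3
```

Call:
arm_command([
  {"claw":-0.55,"slide":[0,0,0],"rotation":[0,0,0]},
  {"claw":-0.55,"slide":[0,0,-20],"rotation":[0,0,0]},
  {"claw":-0.55,"slide":[0,0,-50],"rotation":[0,0,0]},
  {"claw":-0.55,"slide":[0,0,-80],"rotation":[0,0,0]},
  {"claw":-0.55,"slide":[0,0,-110],"rotation":[0,0,0]},
  {"claw":-0.55,"slide":[0,0,-130],"rotation":[0,0,0]},
  {"claw":-0.55,"slide":[0,0,-135],"rotation":[0,0,0]},
  {"claw":-0.55,"slide":[0,0,-135],"rotation":[0,0,0]},
])

```text
t: 33.6
tcp_pos: [411.0, 325.7, 41.7]
orientation: [0.001, 0.714, -0.7, -0.0]
force: [0.4, -0.2, 0.9]
gripper_width: 66.3
```

Call:
arm_command([
  {"claw":-0.35,"slide":[0,0,0],"rotation":[0,0,0]},
  {"claw":-0.25,"slide":[0,0,0],"rotation":[0,0,0]},
  {"claw":-0.15,"slide":[0,0,0],"rotation":[0,0,0]},
  {"claw":0.0,"slide":[0,0,0],"rotation":[0,0,0]},
  {"claw":0.3,"slide":[0,0,0],"rotation":[0,0,0]},
  {"claw":0.5,"slide":[0,0,0],"rotation":[0,0,0]},
])

```text
t: 34.2
tcp_pos: [412.0, 327.0, 43.3]
orientation: [-0.001, 0.714, -0.7, 0.0]
force: [-0.2, 0.2, 11.1]
gripper_width: 47.8
```

```bash
python3 - <<'E'
from h import *
s=monitor.observe();print(s['tcp_pos'],s['gripper_width'],s['force'])
p=eyes.camera('side');save(p,'s13')
w=eyes.camera('wrist');save(w,'w15')
a=cv2.imread('pics/s13.png')[100:384,100:400]
b=cv2.imread('pics/w15.png')[100:]
cv2.imwrite('pics/h5.png',np.hstack([a,b]))
E
```

```text
[411.97163863 326.9521621   43.28175064] 47.799914563507635 [-0.24405896  0.20854284 11.11420201]
```

View pics/h5.png

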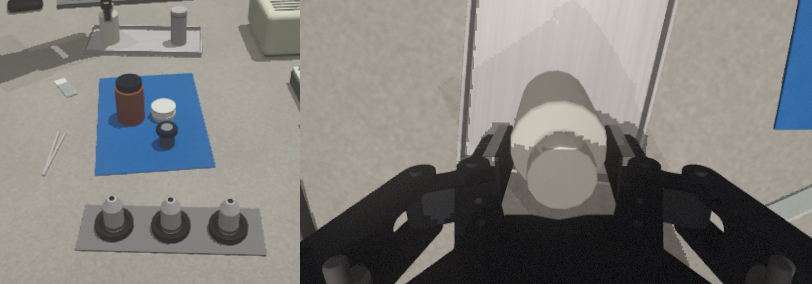

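Call:
arm_command([
  {"claw":0.5,"slide":[0,0,15],"rotation":[0,0,0]},
  {"claw":0.5,"slide":[0,0,45],"rotation":[0,0,0]},
  {"claw":0.5,"slide":[0,0,80],"rotation":[0,0,0]},
  {"claw":0.5,"slide":[0,0,115],"rotation":[0,0,0]},
  {"claw":0.5,"slide":[3,-15,130],"rotation":[0,0,0]},
  {"claw":0.5,"slide":[8,-50,130],"rotation":[0,0,0]},
  {"claw":0.5,"slide":[13,-90,130],"rotation":[0,0,0]},
  {"claw":0.5,"slide":[18,-130,130],"rotation":[0,0,0]},
])

```text
t: 35.1
tcp_pos: [428.6, 195.0, 172.1]
orientation: [-0.0, 0.714, -0.7, 0.0]
force: [-0.0, 0.3, -2.3]
gripper_width: 47.5
```

Call:
arm_command([
  {"claw":0.5,"slide":[5,-40,0],"rotation":[0,0,0]},
  {"claw":0.5,"slide":[10,-80,0],"rotation":[0,0,0]},
  {"claw":0.5,"slide":[15,-120,0],"rotation":[0,0,0]},
  {"claw":0.5,"slide":[20,-160,0],"rotation":[0,0,0]},
  {"claw":0.5,"slide":[25,-200,0],"rotation":[0,0,0]},
  {"claw":0.5,"slide":[30,-240,0],"rotation":[0,0,0]},
  {"claw":0.5,"slide":[35,-275,0],"rotation":[0,0,0]},
  {"claw":0.5,"slide":[37,-294,0],"rotation":[0,0,0]},
])

```text
t: 35.9
tcp_pos: [465.9, -100.1, 172.0]
orientation: [0.0, 0.713, -0.701, 0.0]
force: [0.3, 1.2, -1.6]
gripper_width: 47.9
```

Call:
arm_command([
  {"claw":0.5,"slide":[0,0,0],"rotation":[0,0,0]},
  {"claw":0.5,"slide":[0,0,-5],"rotation":[0,0,0]},
  {"claw":0.5,"slide":[0,0,-35],"rotation":[0,0,0]},
  {"claw":0.5,"slide":[0,0,-70],"rotation":[0,0,0]},
  {"claw":0.5,"slide":[0,0,-100],"rotation":[0,0,0]},
  {"claw":0.5,"slide":[0,0,-120],"rotation":[0,0,0]},
  {"claw":0.5,"slide":[0,0,-126],"rotation":[0,0,0]},
  {"claw":0.5,"slide":[0,0,-128],"rotation":[0,0,0]},
])

```text
t: 36.7
tcp_pos: [465.8, -96.8, 43.6]
orientation: [0.0, 0.714, -0.7, -0.0]
force: [-0.2, -0.3, -0.7]
gripper_width: 47.6
```

Call:
arm_command([
  {"claw":0.5,"slide":[0,0,-1],"rotation":[0,0,0]},
  {"claw":0.5,"slide":[0,0,-2],"rotation":[0,0,0]},
  {"claw":0.5,"slide":[0,0,-2],"rotation":[0,0,0]},
])

```text
t: 37.0
tcp_pos: [467.1, -97.5, 43.5]
orientation: [-0.001, 0.714, -0.7, 0.001]
force: [-2.3, 4.4, 9.4]
gripper_width: 47.6
```

```bash
python3 - <<'E'
from h import *
s=monitor.observe();print(s['tcp_pos'],s['gripper_width'],s['force'])
p=eyes.camera('side');save(p,'s14')
w=eyes.camera('wrist');save(w,'w16')
a=cv2.imread('pics/s14.png')[100:384,100:400]
b=cv2.imread('pics/w16.png')[100:]
cv2.imwrite('pics/h6.png',np.hstack([a,b]))
E
```

```text
[467.05230901 -97.45216647  43.45117503] 47.63965987366387 [-2.26865692  4.40387033  9.41967552]
```

View pics/h6.png

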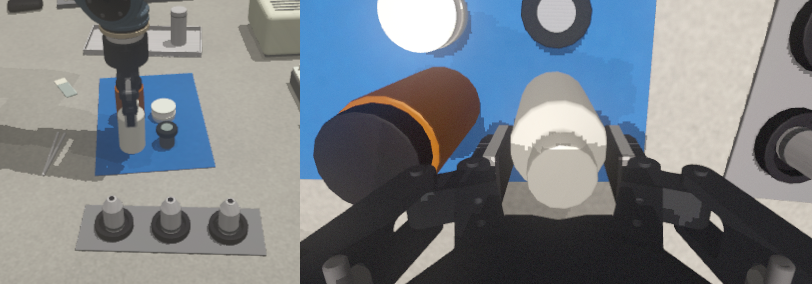

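Call:
arm_command([
  {"claw":-0.1,"slide":[0,0,0],"rotation":[0,0,0]},
  {"claw":-0.2,"slide":[0,0,0],"rotation":[0,0,0]},
  {"claw":-0.4,"slide":[0,0,0],"rotation":[0,0,0]},
  {"claw":-0.55,"slide":[0,0,0],"rotation":[0,0,0]},
  {"claw":-0.55,"slide":[0,0,15],"rotation":[0,0,0]},
  {"claw":-0.55,"slide":[0,0,55],"rotation":[0,0,0]},
  {"claw":-0.55,"slide":[0,0,100],"rotation":[0,0,0]},
  {"claw":-0.55,"slide":[0,0,150],"rotation":[0,0,0]},
])

```text
t: 37.9
tcp_pos: [465.3, -97.5, 193.1]
orientation: [0.0, 0.714, -0.7, -0.001]
force: [0.7, 0.1, 0.4]
gripper_width: 66.0
```

Call:
arm_command([
  {"claw":-0.45,"slide":[13,45,0],"rotation":[0,0,0]},
  {"claw":-0.45,"slide":[26,90,0],"rotation":[0,0,0]},
  {"claw":-0.45,"slide":[39,135,0],"rotation":[0,0,0]},
  {"claw":-0.45,"slide":[52,180,0],"rotation":[0,0,0]},
  {"claw":-0.45,"slide":[65,225,0],"rotation":[0,0,0]},
  {"claw":-0.45,"slide":[78,270,0],"rotation":[0,0,0]},
  {"claw":-0.45,"slide":[91,315,0],"rotation":[0,0,0]},
  {"claw":-0.45,"slide":[104,360,0],"rotation":[0,0,0]},
])

```text
t: 38.7
tcp_pos: [570.2, 264.3, 191.8]
orientation: [-0.0, 0.714, -0.7, 0.0]
force: [1.0, -0.3, 0.1]
gripper_width: 61.9
```

Call:
arm_command([
  {"claw":-0.45,"slide":[17,37,0],"rotation":[0,0,0]},
  {"claw":-0.45,"slide":[19,39.5,-15],"rotation":[0,0,0]},
  {"claw":-0.45,"slide":[19,39.5,-45],"rotation":[0,0,0]},
  {"claw":-0.45,"slide":[19,39.5,-80],"rotation":[0,0,0]},
  {"claw":-0.45,"slide":[19,39.5,-115],"rotation":[0,0,0]},
  {"claw":-0.45,"slide":[19,39.5,-140],"rotation":[0,0,0]},
  {"claw":-0.45,"slide":[19,39.5,-152],"rotation":[0,0,0]},
  {"claw":-0.45,"slide":[19,39.5,-152],"rotation":[0,0,0]},
])

```text
t: 39.5
tcp_pos: [588.1, 301.0, 38.3]
orientation: [0.001, 0.714, -0.7, -0.001]
force: [-0.6, -0.3, -0.1]
gripper_width: 61.8
```

Call:
arm_command([
  {"claw":-0.2,"slide":[0,0,0],"rotation":[0,0,0]},
  {"claw":-0.1,"slide":[0,0,0],"rotation":[0,0,0]},
  {"claw":0.0,"slide":[0,0,0],"rotation":[0,0,0]},
  {"claw":0.15,"slide":[0,0,0],"rotation":[0,0,0]},
  {"claw":0.4,"slide":[0,0,0],"rotation":[0,0,0]},
  {"claw":0.6,"slide":[0,0,0],"rotation":[0,0,0]},
])

```text
t: 40.1
tcp_pos: [589.8, 302.3, 41.3]
orientation: [-0.001, 0.714, -0.7, 0.0]
force: [0.0, 0.7, 7.3]
gripper_width: 40.8
```

```bash
python3 - <<'E'
from h import *
s=monitor.observe();print(s['tcp_pos'],s['gripper_width'],s['force'])
p=eyes.camera('side');save(p,'s15')
w=eyes.camera('wrist');save(w,'w17')
a=cv2.imread('pics/s15.png')[80:364,100:400]
b=cv2.imread('pics/w17.png')[100:]
cv2.imwrite('pics/h7.png',np.hstack([a,b]))
E
```

```text
[589.75601465 302.28769946  41.28270783] 40.80200590962234 [0.03189663 0.69638666 7.32920757]
```

View pics/h7.png

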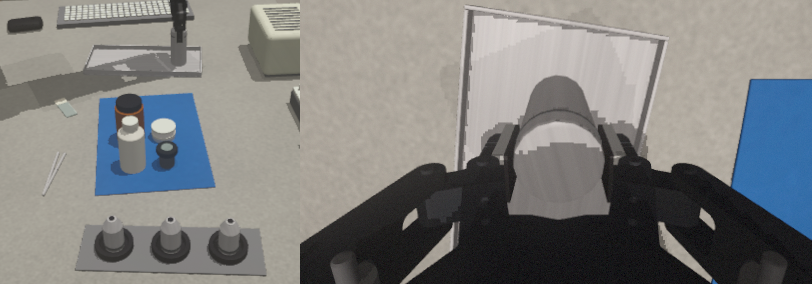

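Call:
arm_command([
  {"claw":0.6,"slide":[0,0,15],"rotation":[0,0,0]},
  {"claw":0.6,"slide":[0,0,45],"rotation":[0,0,0]},
  {"claw":0.6,"slide":[-5,-10,80],"rotation":[0,0,0]},
  {"claw":0.6,"slide":[-25,-40,100],"rotation":[0,0,0]},
  {"claw":0.6,"slide":[-45,-75,100],"rotation":[0,0,0]},
  {"claw":0.6,"slide":[-65,-110,100],"rotation":[0,0,0]},
  {"claw":0.6,"slide":[-85,-145,100],"rotation":[0,0,0]},
  {"claw":0.6,"slide":[-105,-180,100],"rotation":[0,0,0]},
])

```text
t: 41.0
tcp_pos: [482.9, 120.6, 140.7]
orientation: [-0.0, 0.714, -0.7, 0.0]
force: [0.6, -0.4, -1.4]
gripper_width: 40.9
```

Call:
arm_command([
  {"claw":0.6,"slide":[-15,-28,0],"rotation":[0,0,0]},
  {"claw":0.6,"slide":[-22,-41,0],"rotation":[0,0,0]},
  {"claw":0.6,"slide":[-22,-41,0],"rotation":[0,0,0]},
  {"claw":0.6,"slide":[-22,-41,-25],"rotation":[0,0,0]},
  {"claw":0.6,"slide":[-22,-41,-55],"rotation":[0,0,0]},
  {"claw":0.6,"slide":[-22,-41,-80],"rotation":[0,0,0]},
  {"claw":0.6,"slide":[-22,-41,-94],"rotation":[0,0,0]},
  {"claw":0.6,"slide":[-22,-41,-98],"rotation":[0,0,0]},
])

```text
t: 41.8
tcp_pos: [462.3, 81.8, 41.1]
orientation: [0.0, 0.714, -0.7, -0.001]
force: [-6.3, 2.1, 35.9]
gripper_width: 40.7
```

Call:
arm_command([
  {"claw":0.6,"slide":[0,0,-1],"rotation":[0,0,0]},
  {"claw":0.6,"slide":[0,0,-2],"rotation":[0,0,0]},
  {"claw":0.6,"slide":[0,0,-2],"rotation":[0,0,0]},
])

```text
t: 42.1
tcp_pos: [463.4, 81.8, 41.2]
orientation: [-0.001, 0.714, -0.7, 0.001]
force: [-2.5, 2.0, 9.9]
gripper_width: 40.8
```

```bash
python3 - <<'E'
from h import *
s=monitor.observe();print(s['tcp_pos'],s['gripper_width'],s['force'])
p=eyes.camera('side');save(p,'s16')
w=eyes.camera('wrist');save(w,'w18')
a=cv2.imread('pics/s16.png')[80:364,100:400]
b=cv2.imread('pics/w18.png')[100:]
cv2.imwrite('pics/h8.png',np.hstack([a,b]))
E
```

```text
[463.37784764  81.77105028  41.23902958] 40.83021159789978 [-2.49243649  2.03865832  9.89443804]
```

View pics/h8.png

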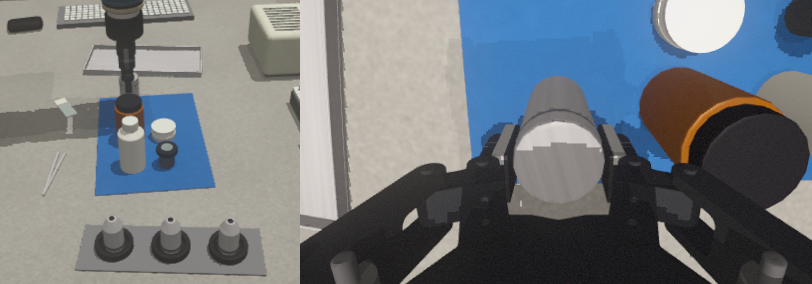

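Call:
arm_command([
  {"claw":0.1,"slide":[0,0,0],"rotation":[0,0,0]},
  {"claw":0.0,"slide":[0,0,0],"rotation":[0,0,0]},
  {"claw":-0.2,"slide":[0,0,0],"rotation":[0,0,0]},
  {"claw":-0.4,"slide":[0,0,0],"rotation":[0,0,0]},
  {"claw":-0.45,"slide":[0,0,15],"rotation":[0,0,0]},
  {"claw":-0.45,"slide":[0,0,55],"rotation":[0,0,0]},
  {"claw":-0.45,"slide":[0,0,100],"rotation":[0,0,0]},
  {"claw":-0.5,"slide":[0,0,145],"rotation":[0,0,0]},
])

```text
t: 43.0
tcp_pos: [461.6, 80.9, 186.5]
orientation: [0.0, 0.714, -0.7, -0.0]
force: [0.2, -0.0, -0.3]
gripper_width: 63.9
```

Call:
arm_command([
  {"claw":-0.5,"slide":[-10,-20,20],"rotation":[0,0,0]},
  {"claw":-0.5,"slide":[-25,-45,20],"rotation":[0,0,0]},
  {"claw":-0.7,"slide":[-40,-70,20],"rotation":[0,0,0]},
  {"claw":-1,"slide":[-56.5,-97,58],"rotation":[0,0,0]},
  {"claw":-1,"slide":[-56.5,-97,58],"rotation":[0,0,0]},
  {"claw":-1,"slide":[-56.5,-97,58],"rotation":[0,0,0]},
  {"claw":-1,"slide":[-56.5,-97,58],"rotation":[0,0,0]},
])

```text
t: 43.7
tcp_pos: [405.4, -15.8, 242.2]
orientation: [0.0, 0.714, -0.7, -0.0]
force: [-0.1, 0.6, 0.2]
gripper_width: 85.2
```

```bash
python3 - <<'E'
from h import *
s=monitor.observe();print(s['tcp_pos'],s['orientation'],s['gripper_width'],s['force'])
w=eyes.camera('wrist');save(w,'w19')
p=eyes.camera('side');save(p,'s17')
def pc(a,b,x,y,W,H):
    A=cv2.cvtColor(a[y:y+H,x:x+W],cv2.COLOR_BGR2GRAY).astype(np.float32);B=cv2.cvtColor(b[y:y+H,x:x+W],cv2.COLOR_BGR2GRAY).astype(np.float32)
    return cv2.phaseCorrelate(A,B,cv2.createHanningWindow((W,H),cv2.CV_32F))
a=cv2.imread('pics/side0.png');b=cv2.imread('pics/s17.png')
for n,r in dict(can=(212,148,34,32),jar=(210,172,38,32),bot=(212,195,40,60),eye=(252,215,32,36),dish=(246,196,36,28),tray=(180,120,130,40)).items(): print(n,pc(a,b,*r))
cv2.imwrite('pics/cmp.png',np.vstack([np.hstack([cv2.resize(i[130:275,170:350],None,fx=2.2,fy=2.2) for i in(a,b)]),np.hstack([cv2.resize(cv2.imread(f'pics/{k}.png')[40:240,100:440],(396,233)) for k in('w2','w19')])]))
E
```

```text
[405.36326639 -15.77504102 242.1894446 ] [ 2.06965884e-04  7.14125270e-01 -7.00017785e-01 -3.94583780e-04] 85.2375348290791 [-0.12907206  0.56785261  0.24003651]
can ((0.3870080384976795, -0.04844275094677997), 1.0059424433857203)
jar ((0.038406847753936546, -0.3302053101049012), 1.0332994870841503)
bot ((0.36790704583068745, -0.47172839322973203), 1.0141383934020995)
eye ((-0.06562940359785685, 0.024576065303577366), 0.9954292678998576)
dish ((0.036746564822095706, 0.010019198280614816), 0.9780949504287154)
tray ((0.5309975765081418, -0.09901234615256627), 0.9956104999118381)
```

View pics/cmp.png

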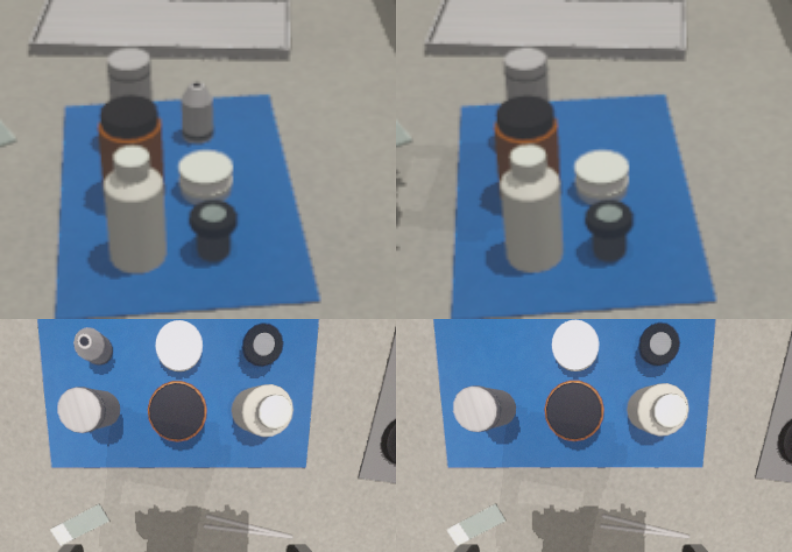

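Call:
arm_command([
  {"claw":-1,"slide":[0,0,0],"rotation":[0,0,0]},
  {"claw":-1,"slide":[0,0,0],"rotation":[0,0,0]},
  {"claw":-1,"slide":[0,0,0],"rotation":[0,0,0]},
])

```text
t: 44.1
tcp_pos: [405.4, -16.0, 242.5]
orientation: [0.0, 0.714, -0.7, -0.0]
force: [-0.5, 1.2, -0.5]
gripper_width: 85.2
```

```bash
python3 -c "
from h import *
print(env.hand_in())"
```

```text
the job is handed in; nothing more can be done
None
```

The job is done and handed in at about 44 s of the 134 s allowed. I moved the canister, bottle and jar upright into the tray, and only then stood the objective nose-up in the empty holder. Then I put the jar, bottle and canister back on the mat where they had stood.

**Position check:** the before and after side pictures show each container within about half a pixel (roughly 1 mm) of its start. The eyepiece and dishes show no movement. I set the bottle back 1 mm to the left of where I gripped it, because the wrist picture showed the grip slightly off its centre.

**State at hand-in:** everything stands upright and the objective is in its cup. The gripper is open and clear of everything.

**One bump:** setting the canister back on the mat gave a brief 36 N at the wrist. That load came through the gripped canister and was well under the 120 N wrist limit. I saw nothing move or tip from it.

**Thinnest margin:** on the first bottle pick-up the gripper body was level with the cap by my figures, and the force stayed under 12 N. I gripped it 4 mm higher for the return.

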